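# Level the wet lacquer: hold the flute rocker at the index mark

### The job

The freshly lacquered flute on the rocker must be held at the tilt where the rocker's pointer stands at the brass index hand, so that the lacquer runs even. Working only through the springy bamboo lath with its horn grip, swing the rocker off its rest, keep the pointer on the index steadily for 5 s without letting the rocker fall over to its far stop, then lay it gently back on the rest it started from, without a slam, and let go. Do not touch the beam or its flute, do not shift the index hand, and leave everything else on the bench where it is.

Things in the scene. Friction and masses are not known exactly. Their poses are not given: they have to be found in the camera images.
- trestle: Fixed beech trestle of the flute rocker; place and yaw vary. Origin on the bench under the pivot. Local axes at yaw 0: x away from the robot, y to its left. Base 260 x 160 x 18 mm; two posts 162 mm high at local x = -75 and +75 mm carry the shaft; stop posts 80 mm high at local y = -200 and +200 mm; degree board up to 300 mm high at local x = +46 mm.
- pivot (a point): Middle of the level steel pivot shaft, which runs along local x 150 mm above the trestle's origin. Frame as trestle.
- cradle (a joint): Tilt of the rocker (beam, flute, weights, pointer) about the shaft, rad: 0 = beam level, positive = the local +y end (side of the horn grip) up. Stops at -0.24 and +0.24; it starts lying on the +0.24 stop (its rest). Top-heavy: it balances, unstably, within 0.03 rad of level, and falls to a side even while the lath is held still. Friction 0.001 N m, damping 0.006 N m s.
- lath (a joint): Flex of the bamboo lath relative to the beam, rad: 0 = parallel to the beam, positive = horn grip raised. It acts as a stiff arm on a torsion spring about the shaft: nominal 0.17 N m/rad, damping 0.010 N m s, limits -0.9 and 0.9. Flex f puts a torque of +0.17 f on the rocker; the lath's own tilt is cradle + lath. Balanced about the shaft, 0.07 kg.
- grip (a point): Centre of the dark horn grip, a disc 32 mm in diameter, 30 mm long along local x: fingers closing along local x take its flat ends, and it may swivel between them. 160 mm from the shaft axis, at local x = -140 mm, +y end of the lath; moves on an arc; 188 mm above the bench at the start. Lath strip 18 mm wide, 4 mm thick, ends 25 mm past it. The -y end has a copper counterweight.
- pointer_tip (a point): Tip of the steel pointer of the rocker, 160 mm from the shaft axis, straight up when the beam is level (local x = +62 mm); leans to local -y as the cradle value grows.
- index (a joint): Tilt of the brass index hand about the shaft axis, rad, same zero and sense as cradle: the pointer stands at the index when cradle = index. Held by friction; not to be moved.
- index_tip (a point): Tip of the brass index hand (small disc), 160 mm from the shaft axis at local x = +88 mm.
- copper_ring: Copper joint ring, 42 mm diameter, 16 mm high, lying on the bench in front of the rocker; origin at its underside. Bystander.
- horn_insert: Buffalo-horn mouthpiece insert, 28 mm wide, 34 mm high, standing on the bench in front of the rocker. Bystander.
- jar: Green-glazed lacquer jar, 64 mm diameter, 75 mm high, on the bench to the left of the rocker. Bystander.
- beam (a point): Beam with flute, part of the rocker; not to be touched. Origin on the shaft, y along the beam: 50 x 500 x 18 mm, flute 38 mm thick on top, 120 mm wide end pieces with brass weights at y = -235 and +235 mm. Nominal mass 2.15 kg, centre of mass 16 mm above the shaft, inertia about the shaft 0.10 kg m2, gravity torque 0.33 N m per rad of tilt; all vary together by -20 to +25 %.

How it is judged (in metres and radians):
On the way, in this order (a step that is already met when the one before it is completed fails the run):
1. the pointer is kept within 0.06 rad of the index hand for 5 s (angle between the z axis of pointer_tip and the z axis of index_tip, either way round below 0.06 rad), for 5 s.
2. the rocker lies on its starting rest again (value of joint cradle above 0.225 rad and velocity of joint cradle between -0.1 and 0.1 rad/s), for 0.3 s.
At the end, for the whole second after the job is handed in: The rocker has kept its pointer within 0.06 rad of the index for 5 s without a break, has then been laid back on its starting rest (cradle above 0.225 rad) and lies there still, released, with nothing touching it (all of step 2 and contact force between anything else and cradle below 0.2 N).
It fails at once if the rocker falls over towards its far stop (cradle below -0.2 rad) (value of joint cradle below -0.2 rad).
It fails at once if the rocker slams onto its rest (faster than 0.25 rad/s within 0.04 rad of it) (value of joint cradle above 0.2 rad and velocity of joint cradle above 0.25 rad/s).
It fails at once if the beam or the flute on it is touched (contact force between anything else and cradle_c0 above 0.5 N or contact force between anything else and cradle_c1 above 0.5 N or contact force between anything else and cradle_c2 above 0.5 N or contact force between anything else and cradle_c3 above 0.5 N or contact force between anything else and cradle_c4 above 0.5 N or contact force between anything else and cradle_c5 above 0.5 N or contact force between anything else and cradle_c6 above 0.5 N or contact force between anything else and cradle_c7 above 0.5 N or contact force between anything else and cradle_c8 above 0.5 N or contact force between anything else and cradle_c9 above 0.5 N or contact force between anything else and cradle_c10 above 0.5 N or contact force between anything else and cradle_c11 above 0.5 N).
It fails at once if the index hand is shifted by more than 6 mm (distance of index_tip from where it was at the start of the episode above 0.006 m).
It fails at once if another thing on the bench is moved more than 20 mm (distance of any of copper_ring, horn_insert, jar from where it was at the start of the episode above 0.02 m).
It also fails if it takes over 72 s, if anything falls off the work surface, if the arm or the gripper's body presses on something with over 40 N, if the wrist force passes 120 N, or if a joint passes its speed limit or range.

### The arm

A 7-joint arm with a two-finger parallel gripper is mounted at the origin on the work surface. World frame = base frame: x ahead of the robot, y to its left, z up, the work surface at z = 0. Lengths are in m, angles in degrees, forces in N, time in s.
With the tool pointing down it reaches from about 0.4 to 0.85 m from the base axis. Payload 4.5 kg.
Tool frame: the origin (TCP) lies midway between the tips of the shut fingers; the grasp point (between the pads) lies 19 mm behind it; y points along the fingers, x is the direction in which the jaws open and shut, and the axes are right-handed (so a half turn about y gives the same grasp; the last joint's range is limited). The gripper opens to 85 mm and grips with 20 to 120 N. Pads are 22 mm wide; open, the fingers measure 114 mm over their backs; the gripper's body (76 mm by 85 mm) begins 54 mm behind the grasp point. The pads swing forward as they close: fully open they stand 13 mm farther back than shut.
Start: joints at [73.957, 39.483, -11.15, 89.685, 9.013, 51.709, -12.324], TCP at [0.193, -0.594, 0.207] pointing down, gripper open.
Joint ranges: [-172.22, 172.22], [-26.19, 119.32], [-84.43, 86.54], [7.71, 146.69], [-57.33, 237.33], [2.42, 119.75], [-152.13, 152.13]. Speed limits (degrees/s): [147.25, 147.25, 180, 180, 180, 180, 180].

### API

Orientations are given as a 3x3 rotation matrix whose columns are the frame's x, y, z axes.
In Python, from plant import * gives the robot as it stands.
- The arm moves only by the tool servo_tool, never from a script. Its argument "steps" is a list of rows, each an object of numbers: "gripper": the opening, from 0 (shut) to 1 (fully open); "x", "y", "z": the shift along the tool's x, y, z in m; "ax", "ay", "az": the turn, a rotation vector about the tool's x, y, z in rad. In form: [{"gripper": .., "x": .., "y": .., "z": .., "ax": .., "ay": .., "az": ..}, ...]. A call has 1 to 20 rows; each row shifts and turns the commanded pose from where the row before left it, along the tool's axes as they then stand; what a row does not reach is not made up. A row lasts 1/8 s, in which the tool goes at most 62.5 mm and 10.7 degrees, less where a joint would pass 70% of its speed; a pose out of reach is approached as far as the arm can. A call is refused whole if a number of a shift passes 0.0625 or a number of a turn 0.188, either way. A call with a gripper value outside its range is refused whole. The fingers move at their own pace and stop on an object; the grip force is fixed at half the most. Time passes only in rows, so rows that do not move let the fingers close. It gives the time, the measured TCP pose, the force and the opening at its end, in the units of the state.
- get_state(): the state, without advancing time (a new reading comes with each control period).
- camera(name): name is "scene" or "side" or "wrist"; returns a dict with "frame" (384x512x3 uint8, red, green, blue), "depth" (384x512 float32, m along the optical axis (not along the pixel's ray), 0 where there is no reading), "fx", "fy", "cx", "cy" (pixels), "rvec" (rotation vector, rad) and "tvec" (3), from world to camera coordinates, as OpenCV has them. Camera axes: x right, y down, z forward; pixel columns grow to the right and rows downward; lengths in m; the calibration is good to about 2 mm. A picture is of the moment at which its call begins.
- job_done(): hands the job in, once; it reports no verdict.
Trained networks look in a picture, given as the dict that the camera call returned (one of the last four; its "shot" number tells which), for a name from the list of things; names that differ only in an ending like _2 or _b are one class to them, and where a whole thing is asked for, a point or a joint stands for the part that bears it (a point fixed in the world has none). Each returns a list of dicts, best first, with "conf" (0 to 1); they miss things now and then, are a little off and sometimes report something else, mostly with a low value. They report only what shows in the picture. A call takes as long as a camera call.
- spot_in(picture, name): "point" ([x, y, z] in m, in world coordinates, good to about 4 mm: the middle of the surface that is visible of it).
- silhouettes(picture, name): "region" (384x512 bool, what is visible of it).
- mark_of(picture, name): "point" ([x, y, z] in m, in world coordinates, good to about 4 mm: a listed point, or the origin of a listed thing).
The state is a dict: "clock": time; "q": joint angles; "qvel": joint speeds; "tau": joint torques, N m; "eef_pos": TCP position; "tcp_rot": TCP orientation; "wrist_force": force on the tool from outside, world axes, zero at the start; "moment": the same for the moment, N m; "gripper_width": opening from 0.0 (shut) to 1.0 (fully open).
Only numpy, scipy, OpenCV 4.12 (cv2) and the standard library are available. Lean on these libraries where they do the work, as an engineer would, in place of code of your own. Each camera call takes 0.05 s, during which the arm holds its last target. There are 200 camera calls.

## Working session

There is one attempt and no reset: what is moved stays moved. The work goes in short steps, Python scripts to look and compute and a tool call to move; the robot and the scene stay as the last step left them, time stands still between calls to the robot, and variables do not carry over. Pictures are saved under pics/ and viewed, about 8 in all and at most 12, crops included, and the job is handed in when it is done.

Besides the shell and the picture viewer there is one more tool, called after ">>>" as name([rows], argument=value, ...), one row to a line, values as JSON. servo_tool: Moves the arm, as the interface text tells. Its arguments: {"type":"object","properties":{"steps":{"type":"array","items":{"type":"object","properties":{"gripper":{"type":"number"},"x":{"type":"number"},"y":{"type":"number"},"z":{"type":"number"},"ax":{"type":"number"},"ay":{"type":"number"},"az":{"type":"number"}}}}},"required":["steps"]}

```bash
mkdir -p pics; ls; python3 - <<'E'
from plant import *
import cv2,numpy as np
print(get_state())
P={n:camera(n) for n in("scene","side")}
for n,p in P.items():
    cv2.imwrite(f"pics/{n}0.png",p["frame"][:,:,::-1])
    for t in("trestle","pivot","grip","pointer_tip","index_tip","copper_ring","horn_insert","jar","beam"):
        r=mark_of(p,t); print(n,t,[(np.round(a["point"],3),round(a["conf"],2)) for a in r[:2]])
print(get_state()["clock"])
E
```

```text
pics
{'clock': 0.0, 'q': array([ 73.95661905,  39.53438119, -11.14453102,  89.74643671,
         9.01084377,  51.71087568, -12.32261793]), 'qvel': array([-0.07781919,  0.04049164,  0.03476499,  0.1040571 ,  0.00520589,
       -0.03979755, -0.0547546 ]), 'tau': array([ 1.16069725e-03, -5.39610243e+01, -1.26636654e+00, -1.58542353e+01,
        9.07695241e-03,  9.44191182e-03, -7.11859286e-06]), 'eef_pos': array([ 0.19265579, -0.59380636,  0.20596365]), 'tcp_rot': array([[ 3.08773478e-01, -7.07010470e-04,  9.51135342e-01],
       [-9.51133675e-01,  1.78492383e-03,  3.08774263e-01],
       [-1.91601077e-03, -9.99998157e-01, -1.21324329e-04]]), 'wrist_force': array([0.04379666, 0.05601841, 0.69376463]), 'moment': array([-0.0058595 ,  0.03201863, -0.04930684]), 'gripper_width': 1.0044111340876165}
scene trestle []
scene pivot [(array([0.602, 0.004, 0.147]), 0.77)]
scene grip [(array([0.466, 0.16 , 0.186]), 0.81)]
scene pointer_tip [(array([ 0.665, -0.03 ,  0.305]), 0.64)]
scene index_tip [(array([ 0.688, -0.003,  0.311]), 0.55)]
scene copper_ring [(array([ 0.385, -0.112,  0.001]), 0.51), (array([ 0.687, -0.002,  0.31 ]), 0.47)]
scene horn_insert [(array([ 0.367, -0.022,  0.001]), 0.51)]
scene jar [(array([0.49 , 0.426, 0.002]), 0.81)]
scene beam [(array([0.605, 0.007, 0.15 ]), 0.83)]
side trestle [(array([0.602, 0.002, 0.002]), 0.67)]
side pivot [(array([0.6  , 0.001, 0.145]), 0.65)]
side grip [(array([0.465, 0.167, 0.188]), 0.66)]
side pointer_tip []
side index_tip [(array([ 0.692, -0.   ,  0.31 ]), 0.75)]
side copper_ring [(array([ 0.385, -0.112,  0.003]), 0.79)]
side horn_insert [(array([ 0.366, -0.024, -0.002]), 0.53)]
side jar [(array([0.491, 0.428, 0.003]), 0.8)]
side beam [(array([0.602, 0.006, 0.146]), 0.95), (array([ 0.69 , -0.   ,  0.308]), 0.53)]
1.0
```

View pics/scene0.png

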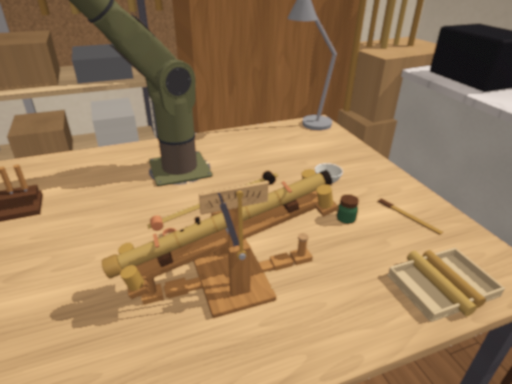

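View pics/side0.png

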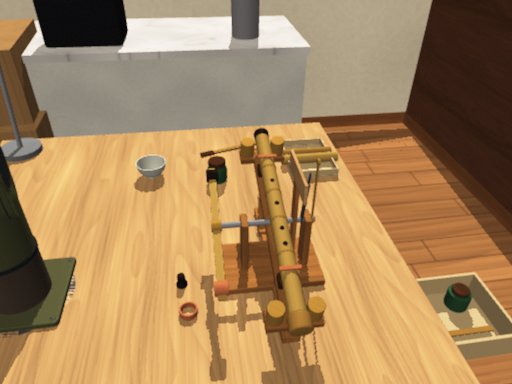

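```bash
cat > h.py <<'E'
from plant import *
import cv2,numpy as np
def cam(p):
    R=cv2.Rodrigues(np.array(p["rvec"],float))[0]; t=np.array(p["tvec"],float).ravel(); return R,t
def pts(p,m):
    R,t=cam(p); v,u=np.nonzero(m&(p["depth"]>0)); d=p["depth"][v,u]
    c=np.stack([(u-p["cx"])/p["fx"]*d,(v-p["cy"])/p["fy"]*d,d],1); return (c-t)@R
def proj(p,X):
    R,t=cam(p); c=np.atleast_2d(X)@R.T+t; return c[:,:2]/c[:,2:]*[p["fx"],p["fy"]]+[p["cx"],p["cy"]]
E
python3 - <<'E'
from h import *
ims=[]
for n in("scene","side"):
    p=camera(n); R,t=cam(p); print(n,"cam at",np.round(-R.T@t,3),p["fx"])
    np.save(f"pics/{n}.npy",p,allow_pickle=True)
    for t in("lath","pointer_tip","index","trestle"):
        s=silhouettes(p,t)
        for a in s[:2]:
            m=np.array(a["region"]); X=pts(p,m)
            print(n,t,round(a["conf"],2),m.sum(),len(X),np.round(np.median(X,0),3) if len(X) else '')
            np.save(f"pics/{n}_{t}.npy",m); break
    f=p["frame"][:,:,::-1].copy()
    c=f[165:265,185:300] if n=="scene" else f[130:230,255:370]
    ims.append(cv2.resize(c,(460,400),interpolation=cv2.INTER_CUBIC))
    if n=="side":
        m=np.load("pics/side_lath.npy"); X=pts(p,m); A=np.c_[X[:,1],np.ones(len(X))]
cv2.imwrite("pics/zoom1.png",cv2.resize(np.hstack(ims),(800,348)))
E
```

```text
scene cam at [ 1.281 -0.199  0.722] 381.3382340242388
scene lath 0.8 651 647 [ 0.466 -0.084  0.13 ]
scene pointer_tip 0.61 9128 9092 [ 0.617 -0.04   0.166]
scene index 0.52 311 311 [0.692 0.003 0.243]
scene trestle 0.66 16393 16318 [ 0.621 -0.014  0.138]
side cam at [ 0.434 -0.734  0.782] 415.50472805084894
side lath 0.6 1195 1189 [ 0.46  -0.025  0.142]
side pointer_tip 0.93 7792 7754 [ 0.586 -0.076  0.158]
side index 0.46 89 89 [ 0.688 -0.001  0.27 ]
side trestle 0.81 13396 13339 [ 0.586 -0.02   0.14 ]
```

View pics/zoom1.png

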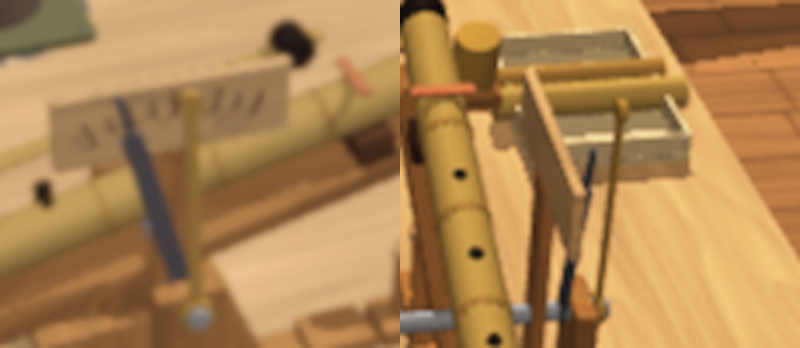

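```bash
python3 - <<'E'
from h import *
for n in("scene","side"):
    p=np.load(f"pics/{n}.npy",allow_pickle=True).item()
    X=pts(p,np.load(f"pics/{n}_lath.npy"))
    k=(abs(X[:,0]-.463)<.02)&(abs(X[:,1])<.12); X=X[k]
    for i in (0,2):
        c=np.polyfit(X[:,1],X[:,i],1); 
        for _ in range(5):
            r=abs(X[:,i]-np.polyval(c,X[:,1])); g=r<max(.004,1.5*np.median(r)); c=np.polyfit(X[g,1],X[g,i],1)
        print(n,"lath",'x.z'[i],np.round(c,4),g.sum())
    X=pts(p,np.load(f"pics/{n}_index.npy")); k=(abs(X[:,0]-.69)<.012)&(X[:,2]>.18); X=X[k]
    c=np.polyfit(X[:,2],X[:,1],1); print(n,"index y(z): slope",c[0],"y at .15",np.polyval(c,.15),"y at .31",np.polyval(c,.31),len(X),X[:,0].mean())
p=np.load("pics/scene.npy",allow_pickle=True).item()
hsv=cv2.cvtColor(p["frame"],cv2.COLOR_RGB2HSV)
m=np.zeros((384,512),bool);m[190:250,200:250]=1
d=m&(p["frame"].max(2)<110)
X=pts(p,d);k=(abs(X[:,0]-.664)<.015)&(X[:,2]>.18)&(X[:,2]<.31);X=X[k]
c=np.polyfit(X[:,2],X[:,1],1);print("pointer slope",c[0],"y@.15",np.polyval(c,.15),len(X),X[:,0].mean(),np.unique(p['frame'][d][:5],axis=0))
E
```

```text
scene lath x [-0.0234  0.4631] 134
scene lath z [0.2465 0.1517] 173
scene index y(z): slope -0.020538111101007634 y at .15 0.005280599165563265 y at .31 0.0019945013894020437 248 0.6918609345887246
side lath x [0.0122 0.4608] 530
side lath z [0.245  0.1498] 615
side index y(z): slope -0.03393784778541219 y at .15 0.004782537554958719 y at .31 -0.0006475180907072314 72 0.6879659486115139
pointer slope -0.23593430642624347 y@.15 0.006366669924203074 269 0.6648237935700839 [[ 96  79  71]
 [ 96  80  72]
 [ 97  79  69]
 [108  87  72]
 [109  88  74]]
```

```bash
cat >> h.py <<'E'
from scipy.spatial.transform import Rotation as Ro
def plan(p0,R0,wps):
    """wps: list of (pos,R); prints tool-frame rows"""
    for p,R in wps:
        d=R0.T@(np.array(p)-p0); w=Ro.from_matrix(R0.T@R).as_rotvec()
        print(np.round(d,4),np.round(w,4)); p0,R0=np.array(p),R
E
python3 - <<'E'
from h import *
s=get_state(); p=s["eef_pos"];R=s["tcp_rot"]; print(s["clock"])
G=np.array([.464,.160,.25]); RG=np.array([[1,0,0],[0,0,1],[0,-1,0.]]).T
RG=np.column_stack([[1,0,0],[0,0,-1],[0,1,0]]).astype(float)
a0=np.arctan2(p[1],p[0]);r0=np.hypot(*p[:2]);a1=np.arctan2(G[1],G[0]);r1=np.hypot(*G[:2])
rv=Ro.from_matrix(R.T@RG).as_rotvec();N=18
W=[]
for i in range(1,N+1):
    s=i/N;a=a0+s*(a1-a0);r=r0+(r1-r0)*min(1,s*1.5);z=p[2]+min(1,s*3)*(.28-p[2])
    W.append(([r*np.cos(a),r*np.sin(a),z],R@Ro.from_rotvec(rv*s).as_matrix()))
plan(p,R,W)
E
```

```text
1.5
[-0.0136 -0.0122  0.0541] [ 0.     -0.0698  0.    ]
[-0.0145 -0.0122  0.0529] [ 0.     -0.0698  0.    ]
[-0.0154 -0.0122  0.0516] [ 0.     -0.0698  0.    ]
[-0.0163 -0.0122  0.0503] [ 0.     -0.0698  0.    ]
[-0.0171 -0.0122  0.049 ] [ 0.     -0.0698  0.    ]
[-0.0178 -0.0122  0.0477] [ 0.     -0.0698  0.    ]
[-0.0186 -0.      0.0464] [ 0.     -0.0698  0.    ]
[-0.0192 -0.      0.0451] [ 0.     -0.0698  0.    ]
[-0.0199 -0.      0.0438] [ 0.     -0.0698  0.    ]
[-0.0205 -0.      0.0424] [ 0.     -0.0698  0.    ]
[-0.021  -0.      0.0411] [ 0.     -0.0698  0.    ]
[-0.0215 -0.      0.0397] [ 0.     -0.0698  0.    ]
[-0.0114 -0.      0.0418] [ 0.     -0.0698  0.    ]
[-0.0121 -0.      0.0416] [ 0.     -0.0698  0.    ]
[-0.0129 -0.      0.0413] [ 0.     -0.0698  0.    ]
[-0.0137 -0.      0.0411] [ 0.     -0.0698  0.    ]
[-0.0144 -0.      0.0408] [ 0.     -0.0698  0.    ]
[-0.0152 -0.      0.0406] [ 0.     -0.0698  0.    ]
```

>>> servo_tool([
  {"gripper":1,"x":-0.014,"y":-0.012,"z":0.054,"ay":-0.07},
  {"gripper":1,"x":-0.0145,"y":-0.012,"z":0.053,"ay":-0.07},
  {"gripper":1,"x":-0.015,"y":-0.012,"z":0.052,"ay":-0.07},
  {"gripper":1,"x":-0.016,"y":-0.012,"z":0.05,"ay":-0.07},
  {"gripper":1,"x":-0.017,"y":-0.012,"z":0.049,"ay":-0.07},
  {"gripper":1,"x":-0.018,"y":-0.012,"z":0.048,"ay":-0.07},
  {"gripper":1,"x":-0.0185,"z":0.046,"ay":-0.07},
  {"gripper":1,"x":-0.019,"z":0.045,"ay":-0.07},
  {"gripper":1,"x":-0.02,"z":0.044,"ay":-0.07},
  {"gripper":1,"x":-0.0205,"z":0.0425,"ay":-0.07},
  {"gripper":1,"x":-0.021,"z":0.041,"ay":-0.07},
  {"gripper":1,"x":-0.0215,"z":0.04,"ay":-0.07},
  {"gripper":1,"x":-0.0115,"z":0.042,"ay":-0.07},
  {"gripper":1,"x":-0.012,"z":0.0415,"ay":-0.07},
  {"gripper":1,"x":-0.013,"z":0.0415,"ay":-0.07},
  {"gripper":1,"x":-0.0135,"z":0.041,"ay":-0.07},
  {"gripper":1,"x":-0.0145,"z":0.041,"ay":-0.07},
  {"gripper":1,"x":-0.015,"z":0.0405,"ay":-0.07},
])

```text
validation failed for argument at $.st...
```

```bash
python3 - <<'E'
from h import *
s=get_state(); print(s["clock"],s["eef_pos"],np.round(s["tcp_rot"],3),s["wrist_force"],s["q"])
p=camera("wrist"); cv2.imwrite("pics/w1.png",p["frame"][:,:,::-1])
for t in("grip","pivot"): print(t,[(np.round(a["point"],4),round(a["conf"],2)) for a in mark_of(p,t)[:2]])
sl=silhouettes(p,"lath")
if sl:
    X=pts(p,np.array(sl[0]["region"])); k=(abs(X[:,0]-.463)<.025); X=X[k]
    b=np.arange(X[:,1].min(),X[:,1].max(),.02)
    for y in b:
        q=X[abs(X[:,1]-y-.01)<.01]
        if len(q)>20: print(round(y+.01,3),len(q),np.round([q[:,0].min(),q[:,0].mean(),q[:,0].max(),np.median(q[:,2])],4))
E
```

```text
1.5 [ 0.19293205 -0.59449167  0.20681183] [[ 0.309  0.     0.951]
 [-0.951 -0.     0.309]
 [ 0.    -1.     0.   ]] [ 0.15757133 -0.61356534 -0.52765373] [ 73.95796411  39.48282896 -11.14733855  89.68517975   9.00970095
  51.71049181 -12.32410512]
grip []
pivot []
```

View pics/w1.png

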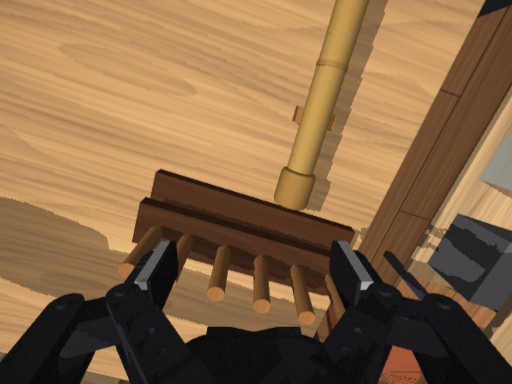

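>>> servo_tool([
  {"gripper":1,"x":-0.014,"y":-0.012,"z":0.054,"ax":0,"ay":-0.07,"az":0},
  {"gripper":1,"x":-0.0145,"y":-0.012,"z":0.053,"ax":0,"ay":-0.07,"az":0},
  {"gripper":1,"x":-0.015,"y":-0.012,"z":0.052,"ax":0,"ay":-0.07,"az":0},
  {"gripper":1,"x":-0.016,"y":-0.012,"z":0.05,"ax":0,"ay":-0.07,"az":0},
  {"gripper":1,"x":-0.017,"y":-0.012,"z":0.049,"ax":0,"ay":-0.07,"az":0},
  {"gripper":1,"x":-0.018,"y":-0.012,"z":0.048,"ax":0,"ay":-0.07,"az":0},
  {"gripper":1,"x":-0.0185,"y":0,"z":0.046,"ax":0,"ay":-0.07,"az":0},
  {"gripper":1,"x":-0.019,"y":0,"z":0.045,"ax":0,"ay":-0.07,"az":0},
  {"gripper":1,"x":-0.02,"y":0,"z":0.044,"ax":0,"ay":-0.07,"az":0},
  {"gripper":1,"x":-0.0205,"y":0,"z":0.0425,"ax":0,"ay":-0.07,"az":0},
  {"gripper":1,"x":-0.021,"y":0,"z":0.041,"ax":0,"ay":-0.07,"az":0},
  {"gripper":1,"x":-0.0215,"y":0,"z":0.04,"ax":0,"ay":-0.07,"az":0},
  {"gripper":1,"x":-0.0115,"y":0,"z":0.042,"ax":0,"ay":-0.07,"az":0},
  {"gripper":1,"x":-0.012,"y":0,"z":0.0415,"ax":0,"ay":-0.07,"az":0},
  {"gripper":1,"x":-0.013,"y":0,"z":0.0415,"ax":0,"ay":-0.07,"az":0},
  {"gripper":1,"x":-0.0135,"y":0,"z":0.041,"ax":0,"ay":-0.07,"az":0},
  {"gripper":1,"x":-0.0145,"y":0,"z":0.041,"ax":0,"ay":-0.07,"az":0},
  {"gripper":1,"x":-0.015,"y":0,"z":0.0405,"ax":0,"ay":-0.07,"az":0},
])

```text
clock: 3.95
eef_pos: [0.4634, 0.1616, 0.2789]
tcp_rot: [[1.0, 0.001, -0.005], [0.005, 0.0, 1.0], [0.001, -1.0, 0.0]]
wrist_force: [0.5, -0.3, -1.1]
gripper_width: 1.0
```

```bash
python3 - <<'E'
from h import *
s=get_state(); print(s["clock"],s["eef_pos"],np.round(s["tcp_rot"],3),s["wrist_force"],s["q"])
p=camera("wrist"); cv2.imwrite("pics/w2.png",p["frame"][:,:,::-1])
for t in("grip","pivot"): print(t,[(np.round(a["point"],4),round(a["conf"],2)) for a in mark_of(p,t)[:2]])
sl=silhouettes(p,"lath")
if sl:
    X=pts(p,np.array(sl[0]["region"])); k=(abs(X[:,0]-.463)<.025); X=X[k]
    b=np.arange(X[:,1].min(),X[:,1].max(),.02)
    for y in b:
        q=X[abs(X[:,1]-y-.01)<.01]
        if len(q)>20: print(round(y+.01,3),len(q),np.round([q[:,0].min(),q[:,0].mean(),q[:,0].max(),np.median(q[:,2])],4))
E
```

```text
3.95 [0.46336047 0.16162272 0.27893327] [[ 1.     0.001 -0.005]
 [ 0.005  0.     1.   ]
 [ 0.001 -1.     0.   ]] [ 0.50494135 -0.31980504 -1.08588477] [ -2.19158726  26.49870697 -33.93932925 105.9456425   18.19958986
  52.96522975 -44.15355759]
grip [(array([0.4613, 0.164 , 0.1887]), 0.82)]
pivot []
-0.081 91 [0.4487 0.4611 0.4777 0.1304]
-0.061 102 [0.4488 0.4616 0.4703 0.1354]
-0.041 110 [0.4488 0.4615 0.4701 0.1405]
-0.021 107 [0.4543 0.4623 0.4711 0.1454]
-0.001 80 [0.4511 0.4631 0.4743 0.164 ]
0.019 320 [0.4508 0.463  0.48   0.1602]
0.039 167 [0.4549 0.4641 0.4814 0.1601]
0.059 181 [0.4551 0.4643 0.4814 0.1649]
0.079 192 [0.4494 0.464  0.4826 0.1699]
0.099 213 [0.4555 0.464  0.4728 0.1747]
0.119 251 [0.4392 0.4637 0.4733 0.1798]
0.139 227 [0.448  0.4644 0.4841 0.184 ]
0.159 497 [0.4505 0.4651 0.4799 0.2034]
0.179 597 [0.4503 0.465  0.4797 0.1971]
```

View pics/w2.png

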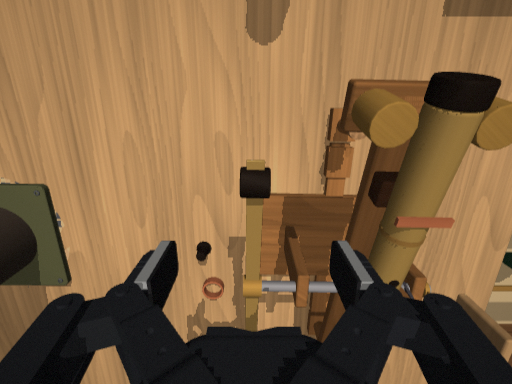

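>>> servo_tool([
  {"gripper":1,"x":0.0015,"y":0.028,"z":0,"ax":0,"ay":0.02,"az":0},
  {"gripper":1,"x":0,"y":0.028,"z":0,"ax":0,"ay":0,"az":0},
  {"gripper":1,"x":0,"y":0.028,"z":0,"ax":0,"ay":0,"az":0},
  {"gripper":1,"x":0,"y":0.028,"z":0,"ax":0,"ay":0,"az":0},
  {"gripper":0.5,"x":0,"y":0,"z":0,"ax":0,"ay":0,"az":0},
  {"gripper":0.5,"x":0,"y":0,"z":0,"ax":0,"ay":0,"az":0},
  {"gripper":0.5,"x":0,"y":0,"z":0,"ax":0,"ay":0,"az":0},
  {"gripper":0,"x":0,"y":0,"z":0,"ax":0,"ay":0,"az":0},
  {"gripper":0,"x":0,"y":0,"z":0,"ax":0,"ay":0,"az":0},
  {"gripper":0,"x":0,"y":0,"z":0,"ax":0,"ay":0,"az":0},
  {"gripper":0,"x":0,"y":0,"z":0,"ax":0,"ay":0,"az":0},
])

```text
clock: 5.52
eef_pos: [0.4648, 0.1607, 0.1669]
tcp_rot: [[1.0, 0.0, 0.017], [-0.017, 0.001, 1.0], [-0.0, -1.0, 0.001]]
wrist_force: [-2.9, 2.4, 0.8]
gripper_width: 0.327
```

```bash
cat >> h.py <<'E'
PV=np.array([.602,.004,.150]); YAW=-.016
def line_angle(p,mask,x0,zlo,zhi):
    X=pts(p,mask)-PV; c,s=np.cos(YAW),np.sin(YAW)
    L=np.c_[c*X[:,0]+s*X[:,1],-s*X[:,0]+c*X[:,1],X[:,2]]
    L=L[(abs(L[:,0]-x0)<.014)&(L[:,2]>zlo)&(L[:,2]<zhi)]
    if len(L)<15: return None,None,len(L)
    f=np.polyfit(L[:,2],L[:,1],1)
    for _ in range(4):
        r=abs(L[:,1]-np.polyval(f,L[:,2])); g=r<max(.003,2*np.median(r)); f=np.polyfit(L[g,2],L[g,1],1)
    return -np.arctan(f[0]),f[1],g.sum()
def pointer(p):
    """cradle angle from scene picture: dark-blue pixels near local x=62mm"""
    fr=p["frame"].astype(int); m=np.zeros((384,512),bool); m[170:270,190:300]=1
    m&=(fr[:,:,2]>=fr[:,:,0]-5)&(fr.max(2)<150)
    return line_angle(p,m,.062,.02,.17)
def shot(pic=None):
    p=camera("scene"); s=get_state(); a=pointer(p)
    if pic: cv2.imwrite(pic,p["frame"][:,:,::-1])
    t=s["tcp_rot"]; phi=.24+np.arctan2(t[1,1],-t[2,1])
    return s,a,p
E
python3 - <<'E'
from h import *
p0=np.load("pics/scene.npy",allow_pickle=True).item()
print("old",pointer(p0),"idx",line_angle(p0,np.load("pics/scene_index.npy"),.088,.03,.155))
s,a,p=shot("pics/s2.png"); print(s["clock"],s["eef_pos"],np.round(s["tcp_rot"],3),s["wrist_force"],s["moment"],s["gripper_width"],a)
w=camera("wrist"); cv2.imwrite("pics/w3.png",w["frame"][:,:,::-1])
E
```

```text
old (np.float64(0.23233038686363375), np.float64(0.0032306441442173733), np.int64(110)) idx (np.float64(0.01833262885270414), np.float64(0.002552473360619935), np.int64(203))
5.575 [0.46477721 0.16071408 0.16684668] [[ 1.    -0.     0.016]
 [-0.016  0.001  1.   ]
 [-0.    -1.     0.001]] [-2.72567774  2.09114706  1.28264554] [0.42556289 0.3786424  0.00323302] 0.3263915213993446 (np.float64(0.23675323719321245), np.float64(0.0035701998896018948), np.int64(110))
```

View pics/w3.png

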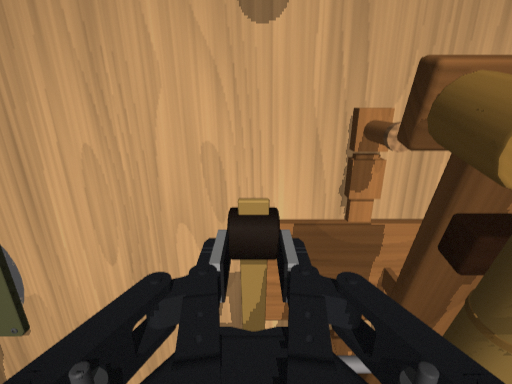

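```bash
cat > ctl.py <<'E'
from h import *
import json,os,sys
from scipy.optimize import least_squares
F="log.json"; REST=.24; IDX=.024
def meas(p):
    a,y0,n=pointer(p); return a
def sim(th,om,kn_t,kn_p,t0,t1,P,dt=.005,out=None):
    a,k,th0=P; n=max(1,int(round((t1-t0)/dt))); T=t0+dt*np.arange(n+1)
    ph=np.interp(T,kn_t,kn_p); dph=np.gradient(ph,dt) if n>1 else 0*ph
    H=np.empty(n+1);H[0]=th
    for i in range(n):
        acc=a*(th-th0)+k*(ph[i]-th)-.06*om+.10*(dph[i]-om)-.01*np.tanh(om/.003)
        om+=acc*dt; th+=om*dt
        if th>REST: th=REST; om=0.
        H[i+1]=th
    return T,H,th,om
def load(): return json.load(open(F))
def fit(L):
    kt,kp=np.array(L["k"]).T; mt,my=np.array(L["m"]).T
    pri=np.array([3.3,1.7,0.,.005]); sg=np.array([.12,.35,.02,.002])
    tend=max(kt[-1],mt[-1])
    def res(x):
        T,H,th,om=sim(REST,0.,kt,kp,kt[0],tend,x[:3])
        return np.r_[(np.interp(mt,T,H)-x[3]-my)/.004,(x-pri)/sg]
    best=min((least_squares(res,pri+sg*d*np.array([0,1,0,0]),x_scale=sg,loss="soft_l1",diff_step=1e-3) for d in(-.8,0,.8)),key=lambda r:r.cost)
    T,H,th,om=sim(REST,0.,kt,kp,kt[0],tend,best.x[:3])
    return best.x,th,om,T,H
def plan_phi(P,th,om,ph,target,tc,N=20,lim=.12):
    t=np.arange(N+1)*.125
    g=max(.3,tc)
    ref=lambda T:target+(th-target)*np.exp(-T/g)*(1+T/g)
    def res(d):
        kp=ph+np.r_[0,np.cumsum(d)]
        T,H,_,o=sim(th,om,t,kp,0,t[-1],P,dt=.0125)
        return np.r_[(H-ref(T))[::5]/.01,d/.06,np.diff(d)/.1,o/.02]
    r=least_squares(res,np.zeros(N),bounds=(-lim,lim),diff_step=1e-3)
    T,H,_,_=sim(th,om,t,ph+np.r_[0,np.cumsum(r.x)],0,t[-1],P,dt=.0125)
    return r.x,H[::10]
def step(rows,target=None,tc=.8,shots=2,show=8):
    s=get_state()
    if not os.path.exists(F): L={"k":[[s["clock"],.24]],"m":[]}
    else: L=load()
    t,ph=L["k"][-1]
    for d in rows: t+=.125; ph+=d; L["k"].append([t,ph])
    if abs(s["clock"]-t)>.01: print("clock mismatch",s["clock"],t); 
    R=s["tcp_rot"]; print("phi cmd %.3f meas %.3f"%(ph,.24+np.arctan2(R[1,1],-R[2,1])),"F",np.round(s["wrist_force"],1),"eef",np.round(s["eef_pos"],4))
    for i in range(shots):
        c=get_state()["clock"]; p=camera("scene"); m=meas(p)
        if m is not None: L["m"].append([c,m])
    L["k"].append([get_state()["clock"],ph]); json.dump(L,open(F,"w"))
    x,th,om,T,H=fit(L); np.save("lastpic.npy",p,allow_pickle=True)
    print("t %.2f meas"%L["k"][-1][0],np.round([m[1] for m in L["m"][-4:]],4),"fit a,k,th0,b",np.round(x,3),"th %.4f om %.4f"%(th,om))
    print("resid",np.round([np.interp(m[0],T,H)-x[3]-m[1] for m in L["m"][-5:]],3))
    if target is not None:
        d,Hh=plan_phi(x[:3],th,om,ph,target,tc)
        for i in range(show): print("d % .3f y % .4f z % .5f -> phi % .3f th % .4f"%(d[i],-.154*d[i]+.0085*d[i]**2,-.017*d[i]-.077*d[i]**2,ph+d[:i+1].sum(),Hh[i+1]))
        print("later th",np.round(Hh[show+1:],3))
E
rm -f log.json; time python3 -c "
from ctl import *
step([],.024,1.0,shots=3,show=4)"
```

```text
phi cmd 0.240 meas 0.241 F [-3.1  2.   0.8] eef [0.4647 0.1607 0.1668]
t 5.78 meas [0.2367 0.2353 0.2353] fit a,k,th0,b [3.3   1.7   0.    0.005] th 0.2400 om 0.0000
resid [-0.001 -0.     0.   ]
d  0.000 y  0.0000 z -0.00000 -> phi  0.240 th  0.2400
d  0.000 y  0.0000 z -0.00000 -> phi  0.240 th  0.2400
d  0.000 y  0.0000 z -0.00000 -> phi  0.240 th  0.2400
d  0.000 y  0.0000 z -0.00000 -> phi  0.240 th  0.2400
later th [0.24 0.24 0.24 0.24 0.24 0.24 0.24 0.24 0.24 0.24 0.24 0.24 0.24 0.24
 0.24 0.24]
real	0m1.367s
user	0m0.937s
sys	0m0.105s
```

>>> servo_tool([
  {"gripper":0,"x":0,"y":0.0077,"z":0.00065,"ax":-0.05,"ay":0,"az":0},
  {"gripper":0,"x":0,"y":0.0077,"z":0.00065,"ax":-0.05,"ay":0,"az":0},
  {"gripper":0,"x":0,"y":0.0077,"z":0.00065,"ax":-0.05,"ay":0,"az":0},
  {"gripper":0,"x":0,"y":0.0077,"z":0.00065,"ax":-0.05,"ay":0,"az":0},
  {"gripper":0,"x":0,"y":0.0077,"z":0.00065,"ax":-0.05,"ay":0,"az":0},
  {"gripper":0,"x":0,"y":0.0077,"z":0.00065,"ax":-0.05,"ay":0,"az":0},
])

```text
clock: 6.52
eef_pos: [0.4648, 0.1588, 0.1203]
tcp_rot: [[1.0, -0.005, 0.016], [-0.017, -0.296, 0.955], [-0.0, -0.955, -0.297]]
wrist_force: [-4.6, 2.6, 1.2]
gripper_width: 0.328
```

```bash
python3 -c "
from ctl import *
step([-.05]*6)"
```

```text
phi cmd -0.060 meas -0.061 F [-4.6  2.6  1.2] eef [0.4648 0.1588 0.1203]
t 6.62 meas [0.2353 0.2353 0.2365 0.237 ] fit a,k,th0,b [3.3   1.7   0.    0.004] th 0.2400 om 0.0000
resid [-0.001  0.     0.    -0.001 -0.001]
```

>>> servo_tool([
  {"gripper":0,"x":0,"y":0.0046,"z":0.00045,"ax":-0.03,"ay":0,"az":0},
  {"gripper":0,"x":0,"y":0.0046,"z":0.00045,"ax":-0.03,"ay":0,"az":0},
  {"gripper":0,"x":0,"y":0.0046,"z":0.00045,"ax":-0.03,"ay":0,"az":0},
  {"gripper":0,"x":0,"y":0.0046,"z":0.00045,"ax":-0.03,"ay":0,"az":0},
])

```text
clock: 7.12
eef_pos: [0.4647, 0.1542, 0.1025]
tcp_rot: [[1.0, -0.007, 0.016], [-0.017, -0.408, 0.913], [-0.0, -0.913, -0.408]]
wrist_force: [-2.5, 2.4, 1.3]
gripper_width: 0.332
```

```bash
python3 -c "
from ctl import *
step([-.03]*4)"
```

```text
phi cmd -0.180 meas -0.180 F [-2.5  2.4  1.3] eef [0.4647 0.1542 0.1025]
t 7.22 meas [0.2365 0.237  0.2348 0.2361] fit a,k,th0,b [ 3.3    1.7   -0.     0.004] th 0.2400 om 0.0000
resid [ 0.    -0.001 -0.001  0.001 -0.   ]
```

>>> servo_tool([
  {"gripper":0,"x":0,"y":0.0046,"z":0.00045,"ax":-0.03,"ay":0,"az":0},
  {"gripper":0,"x":0,"y":0.0046,"z":0.00045,"ax":-0.03,"ay":0,"az":0},
  {"gripper":0,"x":0,"y":0,"z":0,"ax":0,"ay":0,"az":0},
  {"gripper":0,"x":0,"y":0,"z":0,"ax":0,"ay":0,"az":0},
])

```text
clock: 7.72
eef_pos: [0.4647, 0.1512, 0.0941]
tcp_rot: [[1.0, -0.008, 0.015], [-0.017, -0.46, 0.888], [-0.0, -0.888, -0.46]]
wrist_force: [-3.5, 4.2, 0.7]
gripper_width: 0.331
```

```bash
python3 -c "
from ctl import *
step([-.03]*2+[0]*2,.024,1.0)"
```

```text
phi cmd -0.240 meas -0.238 F [-3.5  4.2  0.7] eef [0.4647 0.1512 0.0941]
t 7.83 meas [0.2348 0.2361 0.2357 0.2359] fit a,k,th0,b [ 3.303e+00  1.652e+00 -1.000e-03  4.000e-03] th 0.2400 om 0.0000
resid [-0.001  0.001 -0.    -0.    -0.   ]
d  0.000 y  0.0000 z -0.00000 -> phi -0.240 th  0.2400
d  0.000 y  0.0000 z -0.00000 -> phi -0.240 th  0.2400
d  0.000 y  0.0000 z -0.00000 -> phi -0.240 th  0.2400
d  0.000 y  0.0000 z -0.00000 -> phi -0.240 th  0.2400
d  0.000 y  0.0000 z -0.00000 -> phi -0.240 th  0.2400
d  0.000 y  0.0000 z -0.00000 -> phi -0.240 th  0.2400
d  0.000 y  0.0000 z -0.00000 -> phi -0.240 th  0.2400
d  0.000 y  0.0000 z -0.00000 -> phi -0.240 th  0.2400
later th [0.24 0.24 0.24 0.24 0.24 0.24 0.24 0.24 0.24 0.24 0.24 0.24]
```

>>> servo_tool([
  {"gripper":0,"x":0,"y":0.0046,"z":0.00045,"ax":-0.03,"ay":0,"az":0},
  {"gripper":0,"x":0,"y":0.0046,"z":0.00045,"ax":-0.03,"ay":0,"az":0},
  {"gripper":0,"x":0,"y":0,"z":0,"ax":0,"ay":0,"az":0},
  {"gripper":0,"x":0,"y":0,"z":0,"ax":0,"ay":0,"az":0},
])

```text
clock: 8.32
eef_pos: [0.4646, 0.1476, 0.0856]
tcp_rot: [[1.0, -0.009, 0.015], [-0.017, -0.512, 0.859], [-0.0, -0.859, -0.512]]
wrist_force: [-4.2, 4.2, 0.5]
gripper_width: 0.329
```

```bash
python3 -c "
from ctl import *
step([-.03]*2+[0]*2,.024,1.0)"
```

```text
phi cmd -0.300 meas -0.298 F [-4.2  4.2  0.5] eef [0.4646 0.1476 0.0856]
t 8.43 meas [0.2357 0.2359 0.2365 0.2346] fit a,k,th0,b [ 3.309e+00  1.512e+00 -3.000e-03  4.000e-03] th 0.2391 om -0.0032
resid [-0.     0.    -0.    -0.001  0.   ]
d -0.065 y  0.0100 z  0.00078 -> phi -0.365 th  0.2380
d -0.028 y  0.0042 z  0.00041 -> phi -0.392 th  0.2348
d  0.004 y -0.0007 z -0.00008 -> phi -0.388 th  0.2294
d  0.024 y -0.0037 z -0.00045 -> phi -0.364 th  0.2220
d  0.033 y -0.0050 z -0.00064 -> phi -0.331 th  0.2131
d  0.034 y -0.0052 z -0.00066 -> phi -0.298 th  0.2032
d  0.030 y -0.0046 z -0.00058 -> phi -0.268 th  0.1930
d  0.025 y -0.0038 z -0.00047 -> phi -0.243 th  0.1827
later th [0.173 0.163 0.153 0.144 0.135 0.126 0.118 0.11  0.103 0.097 0.093 0.091]
```

>>> servo_tool([
  {"gripper":0,"x":0,"y":0.0046,"z":0.00045,"ax":-0.03,"ay":0,"az":0},
  {"gripper":0,"x":0,"y":0,"z":0,"ax":0,"ay":0,"az":0},
  {"gripper":0,"x":0,"y":0,"z":0,"ax":0,"ay":0,"az":0},
  {"gripper":0,"x":0,"y":0,"z":0,"ax":0,"ay":0,"az":0},
])

```text
clock: 8.93
eef_pos: [0.4646, 0.1456, 0.0816]
tcp_rot: [[1.0, -0.009, 0.015], [-0.018, -0.538, 0.843], [-0.0, -0.843, -0.538]]
wrist_force: [-5.0, 3.8, 0.2]
gripper_width: 0.324
```

```bash
python3 -c "
from ctl import *
step([-.03]+[0]*3,.024,1.0)"
```

```text
phi cmd -0.330 meas -0.328 F [-5.   3.8  0.2] eef [0.4646 0.1456 0.0816]
t 9.03 meas [0.2365 0.2346 0.2206 0.2142] fit a,k,th0,b [ 3.308e+00  1.545e+00 -3.000e-03  4.000e-03] th 0.2175 om -0.0579
resid [-0.    -0.002 -0.001 -0.002  0.002]
d  0.090 y -0.0138 z -0.00216 -> phi -0.240 th  0.2104
d  0.029 y -0.0045 z -0.00056 -> phi -0.211 th  0.2043
d -0.011 y  0.0017 z  0.00018 -> phi -0.222 th  0.1990
d -0.024 y  0.0037 z  0.00036 -> phi -0.246 th  0.1941
d -0.019 y  0.0029 z  0.00029 -> phi -0.265 th  0.1888
d -0.006 y  0.0009 z  0.00010 -> phi -0.270 th  0.1826
d  0.008 y -0.0012 z -0.00013 -> phi -0.263 th  0.1754
d  0.017 y -0.0026 z -0.00031 -> phi -0.246 th  0.1674
later th [0.159 0.15  0.141 0.132 0.124 0.116 0.108 0.101 0.095 0.09  0.086 0.084]
```

>>> servo_tool([
  {"gripper":0,"x":0,"y":-0.0031,"z":-0.0004,"ax":0.02,"ay":0,"az":0},
  {"gripper":0,"x":0,"y":-0.0031,"z":-0.0004,"ax":0.02,"ay":0,"az":0},
  {"gripper":0,"x":0,"y":-0.0031,"z":-0.0004,"ax":0.02,"ay":0,"az":0},
  {"gripper":0,"x":0,"y":-0.0031,"z":-0.0004,"ax":0.02,"ay":0,"az":0},
])

```text
clock: 9.52
eef_pos: [0.4647, 0.1508, 0.0932]
tcp_rot: [[1.0, -0.008, 0.016], [-0.017, -0.467, 0.884], [0.0, -0.884, -0.468]]
wrist_force: [-4.0, 4.3, 1.2]
gripper_width: 0.325
```

```bash
sed -i 's|ref=lambda T:.*|e=th-target; ref=lambda T:target+(e+(om+e/g)*T)*np.exp(-T/g)|; s|d/.06,np.diff(d)/.1,o/.02|d/.3,np.diff(d)/.12,o/.02|' ctl.py; python3 -c "
from ctl import *
step([.02]*4,.024,.8)"
```

```text
phi cmd -0.250 meas -0.246 F [-4.   4.3  1.2] eef [0.4647 0.1508 0.0932]
t 9.62 meas [0.2206 0.2142 0.1707 0.1583] fit a,k,th0,b [ 3.319e+00  1.554e+00 -2.000e-03  4.000e-03] th 0.1623 om -0.1022
resid [-0.001 -0.004 -0.001 -0.002  0.005]
d  0.062 y -0.0096 z -0.00136 -> phi -0.188 th  0.1496
d  0.041 y -0.0063 z -0.00083 -> phi -0.146 th  0.1375
d  0.021 y -0.0032 z -0.00038 -> phi -0.126 th  0.1264
d  0.008 y -0.0012 z -0.00014 -> phi -0.118 th  0.1164
d  0.004 y -0.0006 z -0.00007 -> phi -0.114 th  0.1073
d  0.005 y -0.0008 z -0.00009 -> phi -0.108 th  0.0989
d  0.008 y -0.0012 z -0.00013 -> phi -0.101 th  0.0911
d  0.009 y -0.0014 z -0.00016 -> phi -0.092 th  0.0840
later th [0.077 0.071 0.066 0.061 0.057 0.053 0.05  0.047 0.044 0.041 0.04  0.039]
```

>>> servo_tool([
  {"gripper":0,"x":0,"y":-0.0096,"z":-0.00136,"ax":0.062,"ay":0,"az":0},
  {"gripper":0,"x":0,"y":-0.0063,"z":-0.0008,"ax":0.041,"ay":0,"az":0},
  {"gripper":0,"x":0,"y":-0.0032,"z":-0.0004,"ax":0.021,"ay":0,"az":0},
])

```text
clock: 10.0
eef_pos: [0.4648, 0.1567, 0.112]
tcp_rot: [[1.0, -0.006, 0.017], [-0.018, -0.354, 0.935], [0.001, -0.935, -0.354]]
wrist_force: [-4.0, 4.7, 0.6]
gripper_width: 0.328
```

```bash
python3 -c "
from ctl import *
step([.062,.041,.021],.024,.8,shots=3)"
```

```text
phi cmd -0.126 meas -0.122 F [-4.   4.7  0.6] eef [0.4648 0.1567 0.112 ]
t 10.15 meas [0.1583 0.1232 0.1239 0.1167] fit a,k,th0,b [ 3.316  1.57  -0.005  0.004] th 0.1175 om -0.0710
resid [-0.001  0.006  0.002 -0.003  0.   ]
d  0.000 y -0.0000 z -0.00000 -> phi -0.126 th  0.1090
d  0.005 y -0.0008 z -0.00009 -> phi -0.121 th  0.1010
d  0.009 y -0.0014 z -0.00016 -> phi -0.112 th  0.0935
d  0.010 y -0.0016 z -0.00018 -> phi -0.102 th  0.0865
d  0.009 y -0.0014 z -0.00017 -> phi -0.092 th  0.0800
d  0.008 y -0.0012 z -0.00013 -> phi -0.085 th  0.0741
d  0.006 y -0.0009 z -0.00010 -> phi -0.079 th  0.0687
d  0.004 y -0.0007 z -0.00008 -> phi -0.075 th  0.0639
later th [0.06  0.056 0.052 0.049 0.046 0.044 0.041 0.039 0.037 0.036 0.034 0.034]
```

Noise is ~4 mrad; the model fits well. Continue.

>>> servo_tool([
  {"gripper":0,"x":0,"y":0,"z":0,"ax":0,"ay":0,"az":0},
  {"gripper":0,"x":0,"y":-0.0008,"z":-0.0001,"ax":0.005,"ay":0,"az":0},
  {"gripper":0,"x":0,"y":-0.0014,"z":-0.00016,"ax":0.009,"ay":0,"az":0},
  {"gripper":0,"x":0,"y":-0.0016,"z":-0.00018,"ax":0.01,"ay":0,"az":0},
])

```text
clock: 10.65
eef_pos: [0.4648, 0.1576, 0.1153]
tcp_rot: [[1.0, -0.005, 0.016], [-0.017, -0.333, 0.943], [0.0, -0.943, -0.333]]
wrist_force: [-4.4, 4.7, 0.2]
gripper_width: 0.328
```

```bash
python3 -c "
from ctl import *
step([0,.005,.009,.01],.024,.6,shots=3)"
```

```text
phi cmd -0.102 meas -0.099 F [-4.4  4.7  0.2] eef [0.4648 0.1576 0.1153]
t 10.80 meas [0.1167 0.0891 0.0776 0.0734] fit a,k,th0,b [ 3.315e+00  1.556e+00 -3.000e-03  4.000e-03] th 0.0769 om -0.0557
resid [-0.003  0.001 -0.008  0.001  0.002]
d  0.021 y -0.0032 z -0.00039 -> phi -0.081 th  0.0702
d  0.015 y -0.0023 z -0.00027 -> phi -0.066 th  0.0640
d  0.008 y -0.0012 z -0.00014 -> phi -0.058 th  0.0586
d  0.004 y -0.0006 z -0.00007 -> phi -0.054 th  0.0539
d  0.002 y -0.0003 z -0.00003 -> phi -0.052 th  0.0497
d  0.002 y -0.0003 z -0.00003 -> phi -0.051 th  0.0461
d  0.002 y -0.0003 z -0.00003 -> phi -0.049 th  0.0429
d  0.002 y -0.0003 z -0.00004 -> phi -0.047 th  0.0401
later th [0.038 0.036 0.034 0.032 0.031 0.03  0.029 0.028 0.027 0.027 0.026 0.026]
```

>>> servo_tool([
  {"gripper":0,"x":0,"y":-0.0032,"z":-0.0004,"ax":0.021,"ay":0,"az":0},
  {"gripper":0,"x":0,"y":-0.0023,"z":-0.00027,"ax":0.015,"ay":0,"az":0},
  {"gripper":0,"x":0,"y":-0.0012,"z":-0.00014,"ax":0.008,"ay":0,"az":0},
  {"gripper":0,"x":0,"y":-0.0006,"z":-0.0001,"ax":0.004,"ay":0,"az":0},
])

```text
clock: 11.3
eef_pos: [0.4648, 0.1591, 0.1226]
tcp_rot: [[1.0, -0.004, 0.017], [-0.017, -0.287, 0.958], [0.001, -0.958, -0.287]]
wrist_force: [-4.2, 4.6, 0.4]
gripper_width: 0.333
```

```bash
python3 -c "
from ctl import *
step([.021,.015,.008,.004],.024,.6,shots=3)"
```

```text
phi cmd -0.054 meas -0.051 F [-4.2  4.6  0.4] eef [0.4648 0.1591 0.1226]
t 11.45 meas [0.0734 0.0737 0.0681 0.0686] fit a,k,th0,b [ 3.276  1.603 -0.013  0.004] th 0.0736 om 0.0115
resid [ 0.005  0.007 -0.005  0.001  0.001]
d -0.092 y  0.0142 z  0.00091 -> phi -0.146 th  0.0746
d -0.041 y  0.0064 z  0.00057 -> phi -0.187 th  0.0739
d  0.007 y -0.0011 z -0.00013 -> phi -0.179 th  0.0713
d  0.033 y -0.0050 z -0.00063 -> phi -0.147 th  0.0674
d  0.035 y -0.0054 z -0.00069 -> phi -0.112 th  0.0628
d  0.024 y -0.0037 z -0.00046 -> phi -0.088 th  0.0584
d  0.012 y -0.0018 z -0.00021 -> phi -0.076 th  0.0544
d  0.003 y -0.0004 z -0.00005 -> phi -0.073 th  0.0508
later th [0.048 0.045 0.042 0.04  0.038 0.036 0.034 0.032 0.031 0.03  0.029 0.029]
```

>>> servo_tool([
  {"gripper":0,"x":0,"y":0.0108,"z":0.0008,"ax":-0.07,"ay":0,"az":0},
  {"gripper":0,"x":0,"y":0.0062,"z":0.0006,"ax":-0.04,"ay":0,"az":0},
  {"gripper":0,"x":0,"y":0,"z":0,"ax":0,"ay":0,"az":0},
])

```text
clock: 11.82
eef_pos: [0.4647, 0.155, 0.1052]
tcp_rot: [[1.0, -0.007, 0.015], [-0.017, -0.392, 0.92], [-0.0, -0.92, -0.392]]
wrist_force: [-4.0, 3.8, 0.7]
gripper_width: 0.328
```

```bash
python3 -c "
from ctl import *
step([-.07,-.04,0],.024,.6,shots=3)
p=np.load('lastpic.npy',allow_pickle=True).item()
fr=p['frame'].astype(int); m=np.zeros((384,512),bool); m[170:270,190:300]=1
m&=(fr[:,:,2]>=fr[:,:,0]-5)&(fr.max(2)<150)
a=p['frame'][:,:,::-1].copy(); b=a.copy(); b[m]=(0,0,255)
for A in (.04,.0736):
  pass
cv2.imwrite('pics/z2.png',np.hstack([cv2.resize(i[165:265,200:280],(400,500),interpolation=cv2.INTER_CUBIC) for i in(a,b)]))
print(pointer(p))"
```

```text
phi cmd -0.164 meas -0.163 F [-4.   3.8  0.7] eef [0.4647 0.155  0.1052]
t 11.97 meas [0.0686 0.0716 0.0723 0.0707] fit a,k,th0,b [3.293e+00 1.508e+00 2.000e-03 5.000e-03] th 0.0678 om -0.0498
resid [ 0.007  0.006 -0.003 -0.005 -0.006]
d  0.081 y -0.0125 z -0.00189 -> phi -0.083 th  0.0615
d  0.047 y -0.0072 z -0.00096 -> phi -0.036 th  0.0557
d  0.014 y -0.0021 z -0.00024 -> phi -0.022 th  0.0510
d -0.005 y  0.0008 z  0.00009 -> phi -0.027 th  0.0473
d -0.010 y  0.0015 z  0.00016 -> phi -0.037 th  0.0443
d -0.006 y  0.0009 z  0.00010 -> phi -0.043 th  0.0416
d -0.000 y  0.0000 z  0.00000 -> phi -0.043 th  0.0391
d  0.004 y -0.0006 z -0.00006 -> phi -0.039 th  0.0369
later th [0.035 0.033 0.032 0.03  0.029 0.029 0.028 0.027 0.027 0.026 0.026 0.026]
(np.float64(0.07072379202241076), np.float64(0.001979403821024665), np.int64(104))
```

View pics/z2.png

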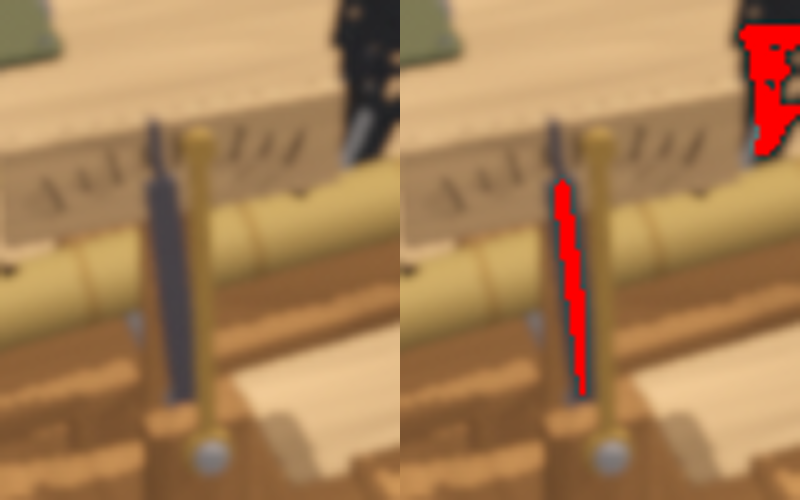

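```bash
cat > patch.py <<'E'
s=open('ctl.py').read()
i=s.index("def fit(L)");j=s.index("def plan_phi")
s=s[:i]+'''def fit(L,W=2.5):
    kt,kp=np.array(L["k"]).T; M=np.array(L["m"]); tend=max(kt[-1],M[-1,0])
    t0=max(kt[0],tend-W); M=M[M[:,0]>=t0]; mt,my=M.T
    t0=mt[0]
    pri=np.array([3.3,1.56,-.004,.0045,my[0]+.0045,0]); sg=np.array([.03,.06,.008,.0005,.006,.15])
    def res(x):
        T,H,th,om=sim(x[4],x[5],kt,kp,t0,tend,x[:3])
        return np.r_[(np.interp(mt,T,H)-x[3]-my)/.003,(x-pri)/sg]
    best=least_squares(res,pri,x_scale=sg,loss="soft_l1",diff_step=1e-3)
    x=best.x; T,H,th,om=sim(x[4],x[5],kt,kp,t0,tend,x[:3])
    return x,th,om,T,H
'''+s[j:]
i=s.index("def meas(p)");j=s.index("def sim(")
s=s[:i]+'''def meas(p,off=None):
    fr=p["frame"].astype(int); m=np.zeros((384,512),bool); m[180:262,190:262]=1
    m&=(fr[:,:,2]>=fr[:,:,0]-5)&(fr.max(2)<150)
    m&=np.abs(p["depth"]-np.median(p["depth"][m]))<.08
    nl,lab,st,_=cv2.connectedComponentsWithStats(m.astype(np.uint8)); m=lab==1+np.argmax(st[1:,4])
    v,u=np.nonzero(m); R,t=cam(p); C=-R.T@t
    ray=np.c_[(u-p["cx"])/p["fx"],(v-p["cy"])/p["fy"],np.ones(len(u))]@R
    ex=np.array([np.cos(YAW),np.sin(YAW),0]); ey=np.array([-ex[1],ex[0],0]); Q=PV+.064*ex
    X=C+ray*(((Q-C)@ex)/(ray@ex))[:,None]-PV; y,z=X@ey,X[:,2]
    f=np.polyfit(z,y,1); return -np.arctan(f[0])+MB
MB=0.
'''+s[j:]
open('ctl.py','w').write(s)
E
cp ctl.py ctl_old.py; python3 patch.py; python3 -c "
from ctl import *
p0=np.load('pics/scene.npy',allow_pickle=True).item(); q=dict(p0); 
f=cv2.imread('pics/s2.png')[:,:,::-1]; q['frame']=f
lp=np.load('lastpic.npy',allow_pickle=True).item()
a,b=meas(p0),meas(q); print(a,b,meas(lp))
mb=.2355-(a+b)/2
s=open('ctl.py').read().replace('MB=0.','MB=%.4f'%mb);open('ctl.py','w').write(s)
"
python3 -c "
from ctl import *
lp=np.load('lastpic.npy',allow_pickle=True).item(); L=load(); L['m'][-1][1]=meas(lp); json.dump(L,open(F,'w'))
step([],.024,.6,shots=2)"
```

```text
0.233605122124639 0.23281110435444627 0.07300061173142586
phi cmd -0.164 meas -0.161 F [-4.6  5.1  1. ] eef [0.4647 0.1551 0.1057]
t 12.07 meas [0.0723 0.0753 0.0746 0.0675] fit a,k,th0,b [ 3.3    1.569 -0.01   0.004  0.165 -0.096] th 0.0722 om -0.0324
resid [ 0.002  0.    -0.004 -0.004  0.002]
d  0.038 y -0.0059 z -0.00076 -> phi -0.126 th  0.0678
d  0.026 y -0.0040 z -0.00049 -> phi -0.100 th  0.0633
d  0.014 y -0.0021 z -0.00025 -> phi -0.086 th  0.0590
d  0.006 y -0.0009 z -0.00010 -> phi -0.080 th  0.0551
d  0.003 y -0.0005 z -0.00005 -> phi -0.077 th  0.0515
d  0.003 y -0.0005 z -0.00005 -> phi -0.074 th  0.0481
d  0.004 y -0.0006 z -0.00006 -> phi -0.071 th  0.0450
d  0.004 y -0.0006 z -0.00007 -> phi -0.067 th  0.0422
later th [0.04  0.037 0.036 0.034 0.032 0.031 0.03  0.029 0.028 0.028 0.027 0.027]
```

>>> servo_tool([
  {"gripper":0,"x":0,"y":-0.0059,"z":-0.00076,"ax":0.038,"ay":0,"az":0},
  {"gripper":0,"x":0,"y":-0.004,"z":-0.0005,"ax":0.026,"ay":0,"az":0},
  {"gripper":0,"x":0,"y":-0.0021,"z":-0.00025,"ax":0.014,"ay":0,"az":0},
])

```text
clock: 12.45
eef_pos: [0.4648, 0.1581, 0.1181]
tcp_rot: [[1.0, -0.005, 0.017], [-0.018, -0.316, 0.949], [0.001, -0.949, -0.316]]
wrist_force: [-4.6, 5.1, 0.7]
gripper_width: 0.328
```

```bash
python3 -c "
from ctl import *
step([.038,.026,.014],.024,.6,shots=3)"
```

```text
phi cmd -0.086 meas -0.081 F [-4.6  5.1  0.7] eef [0.4648 0.1581 0.1181]
t 12.60 meas [0.0675 0.0506 0.0506 0.0497] fit a,k,th0,b [ 3.302  1.556 -0.01   0.005  0.12  -0.07 ] th 0.0523 om -0.0330
resid [-0.005  0.     0.002  0.    -0.   ]
d  0.015 y -0.0023 z -0.00027 -> phi -0.071 th  0.0483
d  0.009 y -0.0014 z -0.00016 -> phi -0.062 th  0.0448
d  0.004 y -0.0006 z -0.00007 -> phi -0.058 th  0.0418
d  0.001 y -0.0001 z -0.00001 -> phi -0.057 th  0.0392
d -0.000 y  0.0001 z  0.00001 -> phi -0.058 th  0.0370
d -0.000 y  0.0000 z  0.00000 -> phi -0.058 th  0.0351
d  0.001 y -0.0001 z -0.00001 -> phi -0.057 th  0.0335
d  0.001 y -0.0002 z -0.00002 -> phi -0.056 th  0.0320
later th [0.031 0.03  0.029 0.028 0.027 0.027 0.026 0.026 0.026 0.025 0.025 0.025]
```

>>> servo_tool([
  {"gripper":0,"x":0,"y":-0.0023,"z":-0.00027,"ax":0.015,"ay":0,"az":0},
  {"gripper":0,"x":0,"y":-0.0014,"z":-0.00016,"ax":0.009,"ay":0,"az":0},
  {"gripper":0,"x":0,"y":-0.0006,"z":-0.0001,"ax":0.004,"ay":0,"az":0},
  {"gripper":0,"x":0,"y":0,"z":0,"ax":0,"ay":0,"az":0},
])

```text
clock: 13.1
eef_pos: [0.4648, 0.159, 0.1222]
tcp_rot: [[1.0, -0.004, 0.017], [-0.018, -0.29, 0.957], [0.001, -0.957, -0.29]]
wrist_force: [-5.4, 5.3, 0.6]
gripper_width: 0.329
```

```bash
python3 -c "
from ctl import *
step([.015,.009,.004,0],.024,.6,shots=3)"
```

```text
phi cmd -0.058 meas -0.054 F [-5.4  5.3  0.6] eef [0.4648 0.159  0.1222]
t 13.25 meas [0.0497 0.0358 0.0333 0.0345] fit a,k,th0,b [ 3.3    1.558 -0.008  0.005  0.078 -0.023] th 0.0367 om -0.0186
resid [ 0.002  0.001 -0.001  0.001 -0.001]
d  0.006 y -0.0009 z -0.00010 -> phi -0.052 th  0.0345
d  0.003 y -0.0005 z -0.00006 -> phi -0.049 th  0.0327
d  0.001 y -0.0001 z -0.00001 -> phi -0.048 th  0.0312
d -0.001 y  0.0001 z  0.00001 -> phi -0.049 th  0.0300
d -0.001 y  0.0001 z  0.00002 -> phi -0.050 th  0.0290
d -0.001 y  0.0001 z  0.00001 -> phi -0.050 th  0.0282
d -0.000 y  0.0000 z  0.00000 -> phi -0.051 th  0.0275
d  0.000 y -0.0001 z -0.00001 -> phi -0.050 th  0.0269
later th [0.026 0.026 0.026 0.025 0.025 0.025 0.025 0.025 0.025 0.024 0.024 0.024]
```

>>> servo_tool([
  {"gripper":0,"x":0,"y":-0.0009,"z":-0.0001,"ax":0.006,"ay":0,"az":0},
  {"gripper":0,"x":0,"y":-0.0005,"z":-6e-05,"ax":0.003,"ay":0,"az":0},
  {"gripper":0,"x":0,"y":0,"z":0,"ax":0,"ay":0,"az":0},
  {"gripper":0,"x":0,"y":0,"z":0,"ax":0,"ay":0,"az":0},
  {"gripper":0,"x":0,"y":0,"z":0,"ax":0,"ay":0,"az":0},
])

```text
clock: 13.88
eef_pos: [0.4648, 0.1592, 0.1235]
tcp_rot: [[1.0, -0.004, 0.017], [-0.017, -0.281, 0.959], [0.001, -0.96, -0.282]]
wrist_force: [-5.1, 5.1, 0.7]
gripper_width: 0.326
```

```bash
python3 -c "
from ctl import *
step([.006,.003,0,0,0],.024,.6,shots=3)
m=np.load('pics/scene_index.npy'); p=np.load('pics/scene.npy',allow_pickle=True).item()
v,u=np.nonzero(m&(np.abs(p['depth']-np.median(p['depth'][m]))<.06)); R,t=cam(p); C=-R.T@t
ray=np.c_[(u-p['cx'])/p['fx'],(v-p['cy'])/p['fy'],np.ones(len(u))]@R
ex=np.array([np.cos(YAW),np.sin(YAW),0]); ey=np.array([-ex[1],ex[0],0]); Q=PV+.090*ex
X=C+ray*(((Q-C)@ex)/(ray@ex))[:,None]-PV; y,z=X@ey,X[:,2]; k=(z>.03)&(z<.15)
f=np.polyfit(z[k],y[k],1); 
r=abs(y-np.polyval(f,z)); k&=r<.006; f=np.polyfit(z[k],y[k],1); print('idx',-np.arctan(f[0])+MB+.0045,f[1],k.sum())
p=np.load('lastpic.npy',allow_pickle=True).item()
cv2.imwrite('pics/z3.png',cv2.resize(p['frame'][165:265,200:280,::-1],(480,600),interpolation=cv2.INTER_CUBIC))
"
```

```text
phi cmd -0.049 meas -0.045 F [-5.1  5.1  0.7] eef [0.4648 0.1592 0.1235]
t 14.03 meas [0.0345 0.0307 0.0307 0.0292] fit a,k,th0,b [ 3.301  1.55  -0.01   0.004  0.078 -0.017] th 0.0350 om 0.0038
resid [ 0.001 -0.001 -0.001 -0.001  0.001]
d -0.022 y  0.0034 z  0.00033 -> phi -0.071 th  0.0353
d -0.011 y  0.0018 z  0.00018 -> phi -0.082 th  0.0352
d -0.001 y  0.0001 z  0.00001 -> phi -0.083 th  0.0347
d  0.006 y -0.0009 z -0.00010 -> phi -0.077 th  0.0339
d  0.007 y -0.0011 z -0.00013 -> phi -0.070 th  0.0329
d  0.006 y -0.0009 z -0.00010 -> phi -0.064 th  0.0319
d  0.003 y -0.0005 z -0.00006 -> phi -0.061 th  0.0310
d  0.001 y -0.0002 z -0.00002 -> phi -0.060 th  0.0302
later th [0.029 0.029 0.028 0.028 0.027 0.027 0.026 0.026 0.026 0.025 0.025 0.025]
idx 0.02549957124877429 0.0025087033498742933 193
```

View pics/z3.png

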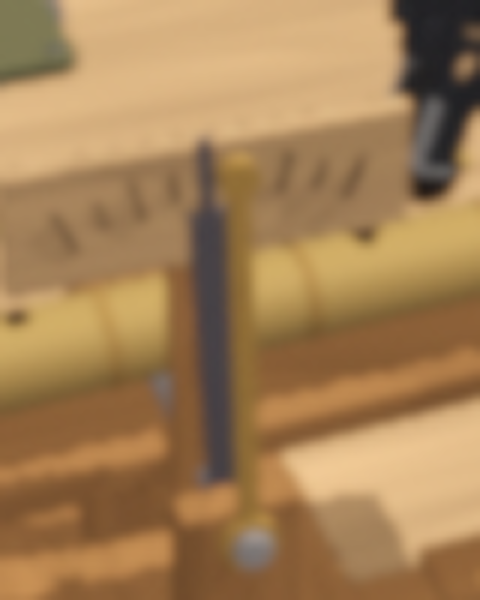

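>>> servo_tool([
  {"gripper":0,"x":0,"y":0.0034,"z":0.00033,"ax":-0.022,"ay":0,"az":0},
  {"gripper":0,"x":0,"y":0.0017,"z":0.00018,"ax":-0.011,"ay":0,"az":0},
  {"gripper":0,"x":0,"y":0,"z":0,"ax":0,"ay":0,"az":0},
  {"gripper":0,"x":0,"y":-0.0009,"z":-0.0001,"ax":0.006,"ay":0,"az":0},
])

```text
clock: 14.52
eef_pos: [0.4648, 0.1584, 0.1192]
tcp_rot: [[1.0, -0.005, 0.017], [-0.017, -0.307, 0.951], [0.0, -0.952, -0.307]]
wrist_force: [-3.9, 4.8, 1.1]
gripper_width: 0.322
```

```bash
python3 -c "
from ctl import *
step([-.022,-.011,0,.006],.024,.6,shots=3)"
```

```text
phi cmd -0.076 meas -0.072 F [-3.9  4.8  1.1] eef [0.4648 0.1584 0.1192]
t 14.68 meas [0.0292 0.028  0.0258 0.0253] fit a,k,th0,b [ 3.301  1.554 -0.008  0.005  0.056 -0.028] th 0.0294 om -0.0164
resid [-0.001  0.001 -0.001  0.001  0.   ]
d  0.029 y -0.0044 z -0.00055 -> phi -0.047 th  0.0274
d  0.015 y -0.0023 z -0.00027 -> phi -0.032 th  0.0259
d  0.002 y -0.0003 z -0.00003 -> phi -0.031 th  0.0249
d -0.005 y  0.0008 z  0.00008 -> phi -0.035 th  0.0244
d -0.006 y  0.0009 z  0.00010 -> phi -0.042 th  0.0242
d -0.004 y  0.0006 z  0.00007 -> phi -0.046 th  0.0240
d -0.001 y  0.0002 z  0.00002 -> phi -0.047 th  0.0239
d  0.001 y -0.0001 z -0.00001 -> phi -0.046 th  0.0237
later th [0.024 0.024 0.024 0.024 0.024 0.024 0.024 0.024 0.024 0.024 0.024 0.024]
```

>>> servo_tool([
  {"gripper":0,"x":0,"y":-0.0044,"z":-0.00055,"ax":0.029,"ay":0,"az":0},
  {"gripper":0,"x":0,"y":-0.0015,"z":-0.0002,"ax":0.01,"ay":0,"az":0},
  {"gripper":0,"x":0,"y":0,"z":0,"ax":0,"ay":0,"az":0},
  {"gripper":0,"x":0,"y":0.0008,"z":8e-05,"ax":-0.005,"ay":0,"az":0},
  {"gripper":0,"x":0,"y":0.0009,"z":0.0001,"ax":-0.006,"ay":0,"az":0},
])

```text
clock: 15.3
eef_pos: [0.4648, 0.1593, 0.1235]
tcp_rot: [[1.0, -0.004, 0.017], [-0.017, -0.28, 0.96], [0.001, -0.96, -0.28]]
wrist_force: [-4.3, 5.0, 0.6]
gripper_width: 0.325
```

```bash
python3 -c "
from ctl import *
step([.029,.01,0,-.005,-.006],.024,.6,shots=3)"
```

```text
phi cmd -0.048 meas -0.044 F [-4.3  5.   0.6] eef [0.4648 0.1593 0.1235]
t 15.45 meas [0.0253 0.0229 0.0246 0.0226] fit a,k,th0,b [ 3.301  1.552 -0.009  0.005  0.04  -0.017] th 0.0276 om 0.0008
resid [ 0.001  0.001  0.    -0.002  0.   ]
d -0.006 y  0.0009 z  0.00010 -> phi -0.054 th  0.0277
d -0.003 y  0.0005 z  0.00006 -> phi -0.058 th  0.0276
d -0.001 y  0.0001 z  0.00001 -> phi -0.058 th  0.0274
d  0.001 y -0.0002 z -0.00002 -> phi -0.057 th  0.0271
d  0.002 y -0.0003 z -0.00003 -> phi -0.055 th  0.0268
d  0.002 y -0.0002 z -0.00003 -> phi -0.054 th  0.0265
d  0.001 y -0.0002 z -0.00002 -> phi -0.053 th  0.0262
d  0.001 y -0.0001 z -0.00001 -> phi -0.052 th  0.0259
later th [0.026 0.026 0.025 0.025 0.025 0.025 0.025 0.025 0.025 0.024 0.024 0.024]
```

Very steady; longer steps are safe now.

>>> servo_tool([
  {"gripper":0,"x":0,"y":0.0009,"z":0.0001,"ax":-0.006,"ay":0,"az":0},
  {"gripper":0,"x":0,"y":0.0005,"z":6e-05,"ax":-0.003,"ay":0,"az":0},
  {"gripper":0,"x":0,"y":0,"z":0,"ax":0,"ay":0,"az":0},
  {"gripper":0,"x":0,"y":0,"z":0,"ax":0,"ay":0,"az":0},
  {"gripper":0,"x":0,"y":-0.0003,"z":-3e-05,"ax":0.002,"ay":0,"az":0},
  {"gripper":0,"x":0,"y":-0.0003,"z":-3e-05,"ax":0.002,"ay":0,"az":0},
  {"gripper":0,"x":0,"y":0,"z":0,"ax":0,"ay":0,"az":0},
])

```text
clock: 16.32
eef_pos: [0.4648, 0.1591, 0.1227]
tcp_rot: [[1.0, -0.004, 0.017], [-0.017, -0.285, 0.958], [0.001, -0.959, -0.285]]
wrist_force: [-4.9, 5.6, 0.9]
gripper_width: 0.334
```

```bash
python3 -c "
from ctl import *
step([-.006,-.003,0,0,.002,.002,0],.024,.6,shots=3)"
```

```text
phi cmd -0.053 meas -0.049 F [-4.9  5.6  0.9] eef [0.4648 0.1591 0.1227]
t 16.48 meas [ 0.0226 -0.0124 -0.0124 -0.0124] fit a,k,th0,b [3.299e+00 1.566e+00 2.000e-03 4.000e-03 3.100e-02 9.000e-03] th -0.0143 om -0.0736
resid [-0.002 -0.001  0.004  0.    -0.003]
d  0.120 y -0.0184 z -0.00315 -> phi  0.067 th -0.0231
d  0.120 y -0.0184 z -0.00315 -> phi  0.187 th -0.0291
d  0.038 y -0.0058 z -0.00075 -> phi  0.225 th -0.0306
d -0.046 y  0.0071 z  0.00062 -> phi  0.178 th -0.0279
d -0.079 y  0.0122 z  0.00086 -> phi  0.100 th -0.0229
d -0.066 y  0.0103 z  0.00079 -> phi  0.033 th -0.0173
d -0.035 y  0.0054 z  0.00050 -> phi -0.002 th -0.0123
d -0.007 y  0.0011 z  0.00012 -> phi -0.009 th -0.0082
later th [-0.005 -0.002  0.001  0.004  0.006  0.009  0.011  0.013  0.015  0.016
  0.017  0.017]
```

```bash
python3 -c "
from ctl import *
a=np.load('lastpic.npy',allow_pickle=True).item()
c0=get_state()['clock'];p=camera('scene');q=camera('side'); print(c0,np.abs(a['frame'].astype(int)-p['frame']).max(),meas(a),meas(p),get_state()['clock'],pointer(p))
np.save('p16.npy',p,allow_pickle=True)
L=load();L['k'].append([get_state()['clock'],L['k'][-1][1]]);L['m'].append([c0,meas(p)]);json.dump(L,open(F,'w'))
i1=cv2.resize(p['frame'][165:265,200:280,::-1],(400,500),interpolation=cv2.INTER_CUBIC);i2=cv2.resize(q['frame'][130:230,255:335,::-1],(400,500),interpolation=cv2.INTER_CUBIC)
cv2.imwrite('pics/z4.png',np.hstack([i1,i2]))"
```

```text
16.475 28 -0.012368919480629804 -0.012368919480629717 16.575 (np.float64(-0.008514084901246107), np.float64(0.00013922159602583427), np.int64(21))
```

View pics/z4.png

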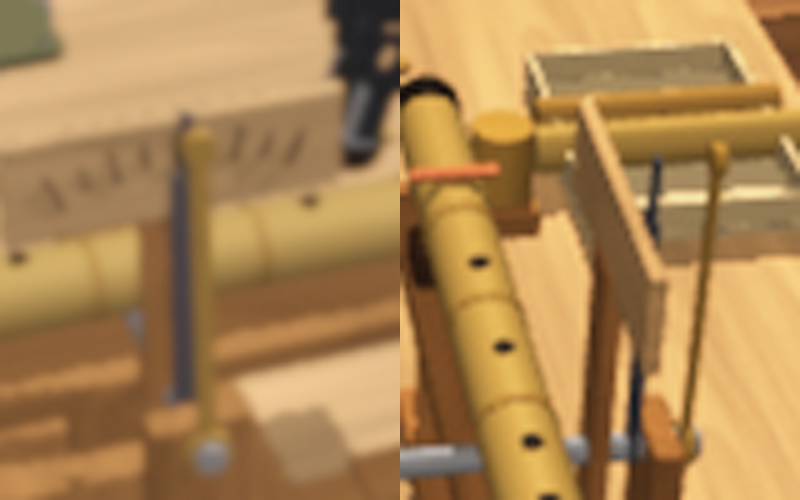

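```bash
cat > patch2.py <<'E'
s=open('ctl.py').read()
i=s.index("def meas(p");j=s.index("MB=")
s=s[:i]+'''def meas(p):
    b=cv2.GaussianBlur(p["frame"].astype(np.float32),(0,0),.6); b=b[:,:,2]-b[:,:,0]
    U=[];V=[]
    for v in range(202,241):
        r=b[v,190:262]; k=int(np.argmax(r))
        if r[k]<-25: continue
        while k>0 and r[k]>-35: k-=1
        U.append(190+k+(-35-r[k])/(r[k+1]-r[k])); V.append(v)
    u,v=np.array(U),np.array(V); R,t=cam(p); C=-R.T@t
    ray=np.c_[(u-p["cx"])/p["fx"],(v-p["cy"])/p["fy"],np.ones(len(u))]@R
    ex=np.array([np.cos(YAW),np.sin(YAW),0]); ey=np.array([-ex[1],ex[0],0]); Q=PV+.064*ex
    X=C+ray*(((Q-C)@ex)/(ray@ex))[:,None]-PV; y,z=X@ey,X[:,2]
    k=np.ones(len(y),bool)
    for _ in range(4):
        f=np.polyfit(z[k],y[k],1); r=abs(y-np.polyval(f,z)); k=r<max(.0012,2*np.median(r))
    meas.info=(len(y),k.sum(),round(f[1],4),round(np.std((y-np.polyval(f,z))[k]),4))
    # fixed-intercept angle: edge runs parallel to the pointer at y=E0 from the axis
    return -np.arctan(np.mean((y[k]-E0)/z[k]))+MB
E0=0.
'''+s[j:]
open('ctl.py','w').write(s)
E
cp ctl.py ctl2.py; python3 patch2.py; python3 -c "
import ctl
from ctl import *
G=lambda f:np.load(f,allow_pickle=True).item()
ctl.MB=0
P={'rest':G('pics/scene.npy')}
def fr(f):
    q=dict(G('pics/scene.npy')); q['frame']=cv2.imread(f)[:,:,::-1]; return q
P['s2']=fr('pics/s2.png'); P['a']=G('lastpic.npy');P['p']=G('p16.npy')
for n,p in P.items():
    m=meas(p); print(n,m,meas.info)
"
```

```text
rest 0.27198018926635653 (39, np.int64(30), np.float64(-0.0034), np.float64(0.0007))
s2 0.2709569457397462 (39, np.int64(30), np.float64(-0.0033), np.float64(0.0007))
a 0.050937197885991006 (39, np.int64(39), np.float64(-0.0032), np.float64(0.0001))
p 0.048499696096110795 (39, np.int64(39), np.float64(-0.0032), np.float64(0.0002))
```

```bash
sed -i 's/^E0=0\./E0=-.0033/' ctl.py; python3 -c "
import ctl
from ctl import *
G=lambda f:np.load(f,allow_pickle=True).item()
ctl.MB=0
q=dict(G('pics/scene.npy')); r0=meas(q); q['frame']=cv2.imread('pics/s2.png')[:,:,::-1]; r1=meas(q)
mb=.2355-(r0+r1)/2; ctl.MB=mb; print('MB',mb)
s=open('ctl.py').read(); i=s.index('MB='); j=s.index(chr(10),i); open('ctl.py','w').write(s[:i]+'MB=%.4f'%mb+s[j:])
a,p=meas(G('lastpic.npy')),meas(G('p16.npy')); print(a,p)
L=load(); m=L['m']; print(m[-6:]); L['m']=m[:-4]+[[m[-2][0],a],[m[-1][0],p]]; json.dump(L,open(F,'w'))
x,th,om,T,H=fit(L); print(np.round(x,4),th,om,L['k'][-1])
d,Hh=plan_phi(x[:3],th,om,L['k'][-1][1],.026,.6)
for i in range(6): print('d %.3f th %.4f'%(d[i],Hh[i+1]))
print([np.round(np.interp(m[0],T,H)-x[3]-m[1],3) for m in L['m'][-9:]])
"
```

```text
MB 0.00909365277727664
0.008321078960272399 0.005846125495016283
[[15.35, 0.024604273201104896], [15.4, 0.022625471071489253], [16.325, -0.012368919480629858], [16.375, -0.012368919480629738], [16.425, -0.012368919480629804], [16.475, -0.012368919480629717]]
[ 3.2999e+00  1.5607e+00 -3.3000e-03  4.5000e-03  3.1200e-02  4.0000e-04] 0.007630817554306602 -0.03435958188685709 [16.575, -0.05299999999999999]
d 0.080 th 0.0038
d 0.037 th 0.0017
d -0.003 th 0.0016
d -0.024 th 0.0029
d -0.026 th 0.0048
d -0.018 th 0.0068
[np.float64(-0.002), np.float64(-0.001), np.float64(0.001), np.float64(0.001), np.float64(0.0), np.float64(-0.001), np.float64(0.0), np.float64(-0.0), np.float64(0.001)]
```

>>> servo_tool([
  {"gripper":0,"x":0,"y":-0.0123,"z":-0.00185,"ax":0.08,"ay":0,"az":0},
  {"gripper":0,"x":0,"y":-0.0057,"z":-0.0007,"ax":0.037,"ay":0,"az":0},
  {"gripper":0,"x":0,"y":0,"z":0,"ax":0,"ay":0,"az":0},
])

```text
clock: 16.95
eef_pos: [0.4649, 0.1612, 0.1415]
tcp_rot: [[1.0, -0.002, 0.018], [-0.018, -0.17, 0.985], [0.002, -0.985, -0.17]]
wrist_force: [-5.4, 5.2, 0.8]
gripper_width: 0.334
```

```bash
python3 -c "
from ctl import *
step([.08,.037,0],.026,.6,shots=3); print(meas.info)"
```

```text
phi cmd 0.064 meas 0.069 F [-5.4  5.2  0.8] eef [0.4649 0.1612 0.1415]
t 17.10 meas [ 0.0058 -0.0109 -0.0117 -0.013 ] fit a,k,th0,b [ 3.301e+00  1.555e+00 -1.000e-03  4.000e-03  3.000e-02  5.000e-03] th -0.0068 om 0.0054
resid [-0.003 -0.002 -0.     0.     0.002]
d -0.016 y  0.0025 z  0.00025 -> phi  0.048 th -0.0056
d -0.014 y  0.0022 z  0.00023 -> phi  0.033 th -0.0037
d -0.012 y  0.0019 z  0.00020 -> phi  0.021 th -0.0014
d -0.010 y  0.0015 z  0.00016 -> phi  0.011 th  0.0011
d -0.008 y  0.0012 z  0.00013 -> phi  0.003 th  0.0036
d -0.006 y  0.0010 z  0.00010 -> phi -0.003 th  0.0060
d -0.005 y  0.0008 z  0.00008 -> phi -0.008 th  0.0084
d -0.004 y  0.0006 z  0.00006 -> phi -0.012 th  0.0105
later th [0.012 0.014 0.016 0.017 0.018 0.02  0.02  0.021 0.022 0.023 0.023 0.023]
(31, np.int64(31), np.float64(-0.0037), np.float64(0.0001))
```

>>> servo_tool([
  {"gripper":0,"x":0,"y":0,"z":0,"ax":0,"ay":0,"az":0},
  {"gripper":0,"x":0,"y":0.0015,"z":0.00015,"ax":-0.01,"ay":0,"az":0},
  {"gripper":0,"x":0,"y":0.0023,"z":0.00023,"ax":-0.015,"ay":0,"az":0},
])

```text
clock: 17.48
eef_pos: [0.4648, 0.1609, 0.1371]
tcp_rot: [[1.0, -0.002, 0.017], [-0.017, -0.196, 0.98], [0.001, -0.981, -0.196]]
wrist_force: [-4.7, 5.3, 0.6]
gripper_width: 0.326
```

```bash
python3 -c "
from ctl import *
step([0,-.01,-.015],.026,.6,shots=3); print(meas.info)"
```

```text
phi cmd 0.039 meas 0.042 F [-4.7  5.3  0.6] eef [0.4648 0.1609 0.1371]
t 17.62 meas [-0.013  -0.0153 -0.0154 -0.015 ] fit a,k,th0,b [3.301 1.547 0.006 0.004 0.027 0.017] th -0.0096 om 0.0068
resid [-0.002 -0.001  0.     0.001  0.001]
d  0.017 y -0.0025 z -0.00030 -> phi  0.056 th -0.0084
d  0.003 y -0.0004 z -0.00005 -> phi  0.058 th -0.0066
d -0.009 y  0.0015 z  0.00015 -> phi  0.049 th -0.0041
d -0.015 y  0.0023 z  0.00024 -> phi  0.034 th -0.0013
d -0.014 y  0.0022 z  0.00023 -> phi  0.020 th  0.0017
d -0.010 y  0.0016 z  0.00017 -> phi  0.009 th  0.0045
d -0.006 y  0.0009 z  0.00010 -> phi  0.004 th  0.0071
d -0.003 y  0.0004 z  0.00005 -> phi  0.001 th  0.0095
later th [0.012 0.013 0.015 0.017 0.018 0.019 0.02  0.021 0.022 0.022 0.023 0.023]
(31, np.int64(31), np.float64(-0.0038), np.float64(0.0002))
```

>>> servo_tool([
  {"gripper":0,"x":0,"y":-0.0062,"z":-0.0008,"ax":0.04,"ay":0,"az":0},
  {"gripper":0,"x":0,"y":0,"z":0,"ax":0,"ay":0,"az":0},
  {"gripper":0,"x":0,"y":0.0023,"z":0.00024,"ax":-0.015,"ay":0,"az":0},
])

```text
clock: 18.0
eef_pos: [0.4649, 0.1612, 0.1412]
tcp_rot: [[1.0, -0.002, 0.018], [-0.018, -0.172, 0.985], [0.001, -0.985, -0.172]]
wrist_force: [-4.9, 4.8, 0.3]
gripper_width: 0.329
```

```bash
python3 -c "
from ctl import *
step([.04,0,-.015],.026,.6,shots=3); print(meas.info)
q=camera('side'); L=load(); L['k'].append([get_state()['clock'],L['k'][-1][1]]); json.dump(L,open(F,'w'))
p=np.load('lastpic.npy',allow_pickle=True).item()
i1=cv2.resize(p['frame'][165:265,200:280,::-1],(400,500),interpolation=cv2.INTER_CUBIC);i2=cv2.resize(q['frame'][130:230,255:335,::-1],(400,500),interpolation=cv2.INTER_CUBIC)
cv2.imwrite('pics/z5.png',np.hstack([i1,i2]))"
```

```text
phi cmd 0.064 meas 0.068 F [-4.9  4.8  0.3] eef [0.4649 0.1612 0.1412]
t 18.15 meas [-0.015  -0.0089 -0.0077 -0.0074] fit a,k,th0,b [ 3.3    1.553  0.009  0.004  0.013 -0.035] th -0.0005 om 0.0326
resid [ 0.     0.    -0.    -0.     0.001]
d -0.044 y  0.0068 z  0.00060 -> phi  0.020 th  0.0036
d -0.025 y  0.0038 z  0.00037 -> phi -0.005 th  0.0072
d -0.006 y  0.0010 z  0.00011 -> phi -0.011 th  0.0101
d  0.004 y -0.0006 z -0.00006 -> phi -0.007 th  0.0124
d  0.006 y -0.0009 z -0.00010 -> phi -0.002 th  0.0143
d  0.003 y -0.0005 z -0.00006 -> phi  0.002 th  0.0159
d  0.000 y -0.0000 z -0.00000 -> phi  0.002 th  0.0174
d -0.002 y  0.0003 z  0.00003 -> phi  0.000 th  0.0187
later th [0.02  0.021 0.022 0.022 0.023 0.023 0.024 0.024 0.025 0.025 0.025 0.025]
(39, np.int64(39), np.float64(-0.0035), np.float64(0.0001))
```

View pics/z5.png

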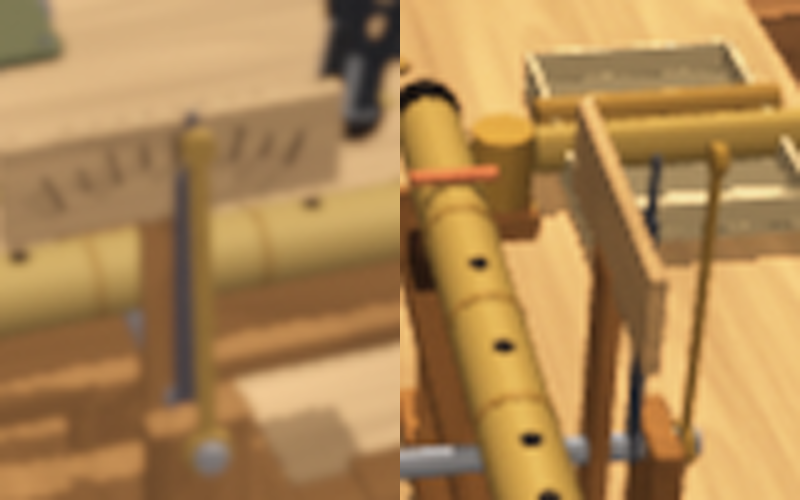

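>>> servo_tool([
  {"gripper":0,"x":0,"y":0.0062,"z":0.0005,"ax":-0.04,"ay":0,"az":0},
  {"gripper":0,"x":0,"y":0.0031,"z":0.0003,"ax":-0.02,"ay":0,"az":0},
  {"gripper":0,"x":0,"y":0.0008,"z":0.0001,"ax":-0.005,"ay":0,"az":0},
])

```text
clock: 18.58
eef_pos: [0.4649, 0.1603, 0.1306]
tcp_rot: [[1.0, -0.003, 0.017], [-0.017, -0.236, 0.972], [0.001, -0.972, -0.236]]
wrist_force: [-3.3, 5.2, 1.0]
gripper_width: 0.332
```

```bash
sed -i 's/1.56,-.004,.0045/1.56,0,.0045/; s/\.03,\.06,\.008,/.03,.06,.015,/; s/W=2.5/W=2.0/' ctl.py; python3 -c "
from ctl import *
step([-.04,-.02,-.005],.026,.6,shots=3); print(meas.info)"
```

```text
phi cmd -0.001 meas 0.002 F [-3.3  5.2  1. ] eef [0.4649 0.1603 0.1306]
t 18.73 meas [-0.0074  0.0115  0.0135  0.0155] fit a,k,th0,b [ 3.3    1.558  0.007  0.004 -0.006 -0.027] th 0.0214 om 0.0342
resid [-0.     0.001  0.     0.    -0.   ]
d -0.037 y  0.0057 z  0.00052 -> phi -0.038 th  0.0253
d -0.017 y  0.0027 z  0.00027 -> phi -0.055 th  0.0281
d  0.001 y -0.0002 z -0.00002 -> phi -0.054 th  0.0297
d  0.010 y -0.0016 z -0.00019 -> phi -0.044 th  0.0303
d  0.011 y -0.0018 z -0.00020 -> phi -0.032 th  0.0304
d  0.008 y -0.0012 z -0.00013 -> phi -0.025 th  0.0303
d  0.003 y -0.0005 z -0.00005 -> phi -0.022 th  0.0302
d -0.000 y  0.0000 z  0.00001 -> phi -0.022 th  0.0300
later th [0.03  0.03  0.029 0.029 0.029 0.028 0.028 0.028 0.027 0.027 0.027 0.027]
(39, np.int64(39), np.float64(-0.0033), np.float64(0.0002))
```

>>> servo_tool([
  {"gripper":0,"x":0,"y":0.0057,"z":0.0005,"ax":-0.037,"ay":0,"az":0},
  {"gripper":0,"x":0,"y":0.0027,"z":0.00027,"ax":-0.017,"ay":0,"az":0},
  {"gripper":0,"x":0,"y":0,"z":0,"ax":0,"ay":0,"az":0},
  {"gripper":0,"x":0,"y":-0.0015,"z":-0.0002,"ax":0.01,"ay":0,"az":0},
])

```text
clock: 19.23
eef_pos: [0.4648, 0.1594, 0.1238]
tcp_rot: [[1.0, -0.004, 0.017], [-0.017, -0.278, 0.961], [0.0, -0.961, -0.278]]
wrist_force: [-5.2, 4.7, 0.6]
gripper_width: 0.331
```

```bash
python3 -c "
from ctl import *
step([-.037,-.017,0,.01],.026,.6,shots=3); print(meas.info)"
```

```text
phi cmd -0.045 meas -0.041 F [-5.2  4.7  0.6] eef [0.4648 0.1594 0.1238]
t 19.38 meas [0.0155 0.0347 0.0356 0.0363] fit a,k,th0,b [ 3.301e+00  1.550e+00  3.000e-03  4.000e-03 -1.000e-02 -9.000e-03] th 0.0417 om 0.0178
resid [ 0.001  0.001 -0.    -0.    -0.   ]
d -0.028 y  0.0043 z  0.00041 -> phi -0.073 th  0.0435
d -0.012 y  0.0018 z  0.00019 -> phi -0.085 th  0.0441
d  0.003 y -0.0005 z -0.00006 -> phi -0.081 th  0.0438
d  0.011 y -0.0017 z -0.00020 -> phi -0.070 th  0.0428
d  0.012 y -0.0019 z -0.00022 -> phi -0.058 th  0.0414
d  0.009 y -0.0015 z -0.00017 -> phi -0.048 th  0.0399
d  0.006 y -0.0009 z -0.00010 -> phi -0.043 th  0.0385
d  0.003 y -0.0004 z -0.00005 -> phi -0.040 th  0.0372
later th [0.036 0.035 0.034 0.033 0.032 0.031 0.03  0.03  0.029 0.029 0.028 0.028]
(39, np.int64(39), np.float64(-0.0033), np.float64(0.0001))
```

>>> servo_tool([
  {"gripper":0,"x":0,"y":0.0046,"z":0.00044,"ax":-0.03,"ay":0,"az":0},
  {"gripper":0,"x":0,"y":0.0023,"z":0.00024,"ax":-0.015,"ay":0,"az":0},
  {"gripper":0,"x":0,"y":0,"z":0,"ax":0,"ay":0,"az":0},
  {"gripper":0,"x":0,"y":-0.0015,"z":-0.0002,"ax":0.01,"ay":0,"az":0},
])

```text
clock: 19.88
eef_pos: [0.4648, 0.1584, 0.1185]
tcp_rot: [[1.0, -0.005, 0.016], [-0.017, -0.311, 0.95], [0.0, -0.95, -0.311]]
wrist_force: [-4.5, 4.8, 1.4]
gripper_width: 0.332
```

```bash
python3 -c "
from ctl import *
step([-.03,-.015,0,.01],.026,.6,shots=3); print(meas.info)"
```

```text
phi cmd -0.080 meas -0.076 F [-4.5  4.8  1.4] eef [0.4648 0.1584 0.1185]
t 20.02 meas [0.0363 0.0405 0.04   0.0396] fit a,k,th0,b [ 3.300e+00  1.562e+00  1.000e-03  5.000e-03 -4.000e-03  2.500e-02] th 0.0435 om -0.0133
resid [-0.  0.  0.  0. -0.]
d  0.020 y -0.0031 z -0.00037 -> phi -0.060 th  0.0417
d  0.012 y -0.0019 z -0.00022 -> phi -0.048 th  0.0399
d  0.005 y -0.0008 z -0.00009 -> phi -0.042 th  0.0383
d  0.001 y -0.0001 z -0.00002 -> phi -0.041 th  0.0369
d -0.000 y  0.0000 z  0.00000 -> phi -0.042 th  0.0356
d  0.000 y -0.0000 z -0.00000 -> phi -0.041 th  0.0344
d  0.001 y -0.0002 z -0.00002 -> phi -0.040 th  0.0333
d  0.002 y -0.0003 z -0.00003 -> phi -0.039 th  0.0323
later th [0.031 0.031 0.03  0.029 0.029 0.028 0.028 0.028 0.027 0.027 0.027 0.027]
(39, np.int64(39), np.float64(-0.0033), np.float64(0.0001))
```

>>> servo_tool([
  {"gripper":0,"x":0,"y":-0.0031,"z":-0.00037,"ax":0.02,"ay":0,"az":0},
  {"gripper":0,"x":0,"y":-0.0018,"z":-0.0002,"ax":0.012,"ay":0,"az":0},
  {"gripper":0,"x":0,"y":-0.0008,"z":-0.0001,"ax":0.005,"ay":0,"az":0},
  {"gripper":0,"x":0,"y":0,"z":0,"ax":0,"ay":0,"az":0},
  {"gripper":0,"x":0,"y":0,"z":0,"ax":0,"ay":0,"az":0},
])

```text
clock: 20.65
eef_pos: [0.4648, 0.1594, 0.1243]
tcp_rot: [[1.0, -0.004, 0.017], [-0.018, -0.275, 0.961], [0.001, -0.961, -0.275]]
wrist_force: [-4.5, 5.5, 1.1]
gripper_width: 0.329
```

```bash
python3 -c "
from ctl import *
step([.02,.012,.005,0,0],.026,.6,shots=3); print(meas.info)"
```

```text
phi cmd -0.043 meas -0.039 F [-4.5  5.5  1.1] eef [0.4648 0.1594 0.1243]
t 20.80 meas [0.0396 0.029  0.0284 0.0277] fit a,k,th0,b [3.300e+00 1.561e+00 1.000e-03 5.000e-03 3.900e-02 2.400e-02] th 0.0315 om -0.0148
resid [ 0. -0.  0. -0. -0.]
d  0.016 y -0.0024 z -0.00029 -> phi -0.027 th  0.0297
d  0.008 y -0.0012 z -0.00014 -> phi -0.019 th  0.0284
d  0.001 y -0.0001 z -0.00001 -> phi -0.019 th  0.0275
d -0.003 y  0.0005 z  0.00005 -> phi -0.022 th  0.0269
d -0.004 y  0.0006 z  0.00006 -> phi -0.026 th  0.0266
d -0.002 y  0.0004 z  0.00004 -> phi -0.028 th  0.0264
d -0.001 y  0.0001 z  0.00001 -> phi -0.028 th  0.0262
d  0.001 y -0.0001 z -0.00001 -> phi -0.028 th  0.0260
later th [0.026 0.026 0.026 0.026 0.026 0.026 0.026 0.026 0.026 0.026 0.026 0.026]
(39, np.int64(39), np.float64(-0.0033), np.float64(0.0001))
```

Superb prediction. Use 8 rows.

>>> servo_tool([
  {"gripper":0,"x":0,"y":-0.0024,"z":-0.0003,"ax":0.016,"ay":0,"az":0},
  {"gripper":0,"x":0,"y":-0.0012,"z":-0.00014,"ax":0.008,"ay":0,"az":0},
  {"gripper":0,"x":0,"y":0,"z":0,"ax":0,"ay":0,"az":0},
  {"gripper":0,"x":0,"y":0.0005,"z":5e-05,"ax":-0.003,"ay":0,"az":0},
  {"gripper":0,"x":0,"y":0.0006,"z":6e-05,"ax":-0.004,"ay":0,"az":0},
  {"gripper":0,"x":0,"y":0.0003,"z":3e-05,"ax":-0.002,"ay":0,"az":0},
])

```text
clock: 21.55
eef_pos: [0.4648, 0.1597, 0.1265]
tcp_rot: [[1.0, -0.004, 0.017], [-0.017, -0.261, 0.965], [0.001, -0.965, -0.261]]
wrist_force: [-4.0, 5.7, 0.4]
gripper_width: 0.328
```

```bash
python3 -c "
from ctl import *
step([.016,.008,0,-.003,-.004,-.002],.026,.6,shots=3); print(meas.info)"
```

```text
phi cmd -0.028 meas -0.024 F [-4.   5.7  0.4] eef [0.4648 0.1597 0.1265]
t 21.70 meas [0.0277 0.0166 0.016  0.0153] fit a,k,th0,b [ 3.300e+00  1.561e+00  3.000e-03  4.000e-03  4.500e-02 -6.000e-03] th 0.0192 om -0.0129
resid [-0. -0.  0. -0.  0.]
d  0.027 y -0.0041 z -0.00051 -> phi -0.001 th  0.0178
d  0.013 y -0.0021 z -0.00024 -> phi  0.012 th  0.0171
d  0.001 y -0.0001 z -0.00001 -> phi  0.013 th  0.0171
d -0.006 y  0.0010 z  0.00010 -> phi  0.007 th  0.0175
d -0.008 y  0.0012 z  0.00012 -> phi -0.001 th  0.0182
d -0.006 y  0.0009 z  0.00009 -> phi -0.006 th  0.0189
d -0.003 y  0.0005 z  0.00005 -> phi -0.009 th  0.0196
d -0.001 y  0.0002 z  0.00002 -> phi -0.010 th  0.0202
later th [0.021 0.021 0.022 0.022 0.023 0.023 0.024 0.024 0.024 0.025 0.025 0.025]
(39, np.int64(39), np.float64(-0.0033), np.float64(0.0002))
```

>>> servo_tool([
  {"gripper":0,"x":0,"y":-0.0041,"z":-0.0005,"ax":0.027,"ay":0,"az":0},
  {"gripper":0,"x":0,"y":-0.0023,"z":-0.00026,"ax":0.015,"ay":0,"az":0},
  {"gripper":0,"x":0,"y":0,"z":0,"ax":0,"ay":0,"az":0},
  {"gripper":0,"x":0,"y":0.0006,"z":6e-05,"ax":-0.004,"ay":0,"az":0},
  {"gripper":0,"x":0,"y":0.0012,"z":0.00012,"ax":-0.008,"ay":0,"az":0},
])

```text
clock: 22.32
eef_pos: [0.4649, 0.1604, 0.1312]
tcp_rot: [[1.0, -0.003, 0.017], [-0.017, -0.232, 0.973], [0.001, -0.973, -0.232]]
wrist_force: [-4.8, 5.3, 1.7]
gripper_width: 0.325
```

```bash
python3 -c "
from ctl import *
step([.027,.015,0,-.004,-.008],.03,.6,shots=3); print(meas.info)"
```

```text
phi cmd 0.002 meas 0.006 F [-4.8  5.3  1.7] eef [0.4649 0.1604 0.1312]
t 22.48 meas [0.0153 0.0137 0.0146 0.0149] fit a,k,th0,b [ 3.300e+00  1.561e+00  3.000e-03  4.000e-03  3.400e-02 -1.700e-02] th 0.0198 om 0.0096
resid [-0.  0.  0. -0. -0.]
d -0.010 y  0.0016 z  0.00017 -> phi -0.008 th  0.0210
d -0.006 y  0.0010 z  0.00011 -> phi -0.015 th  0.0222
d -0.003 y  0.0004 z  0.00004 -> phi -0.017 th  0.0232
d -0.000 y  0.0000 z  0.00000 -> phi -0.018 th  0.0241
d  0.000 y -0.0001 z -0.00001 -> phi -0.017 th  0.0248
d  0.000 y -0.0000 z -0.00000 -> phi -0.017 th  0.0255
d -0.001 y  0.0001 z  0.00001 -> phi -0.018 th  0.0261
d -0.001 y  0.0001 z  0.00002 -> phi -0.019 th  0.0267
later th [0.027 0.028 0.028 0.028 0.029 0.029 0.029 0.029 0.029 0.029 0.029 0.03 ]
(39, np.int64(39), np.float64(-0.0034), np.float64(0.0002))
```

>>> servo_tool([
  {"gripper":0,"x":0,"y":0.0015,"z":0.00017,"ax":-0.01,"ay":0,"az":0},
  {"gripper":0,"x":0,"y":0.0009,"z":0.0001,"ax":-0.006,"ay":0,"az":0},
  {"gripper":0,"x":0,"y":0.0005,"z":5e-05,"ax":-0.003,"ay":0,"az":0},
  {"gripper":0,"x":0,"y":0,"z":0,"ax":0,"ay":0,"az":0},
  {"gripper":0,"x":0,"y":0,"z":0,"ax":0,"ay":0,"az":0},
  {"gripper":0,"x":0,"y":0,"z":0,"ax":0,"ay":0,"az":0},
  {"gripper":0,"x":0,"y":0,"z":0,"ax":0,"ay":0,"az":0},
])

```text
clock: 23.35
eef_pos: [0.4648, 0.16, 0.1282]
tcp_rot: [[1.0, -0.004, 0.017], [-0.017, -0.25, 0.968], [0.001, -0.968, -0.25]]
wrist_force: [-5.1, 5.5, 0.6]
gripper_width: 0.328
```

```bash
python3 -c "
from ctl import *
step([-.01,-.006,-.003,0,0,0,0],.24,.8,shots=3,show=12); print(meas.info)"
```

```text
phi cmd -0.017 meas -0.013 F [-5.1  5.5  0.6] eef [0.4648 0.16   0.1282]
t 23.50 meas [0.0149 0.023  0.0232 0.0236] fit a,k,th0,b [ 3.30e+00  1.56e+00  3.00e-03  4.00e-03  2.10e-02 -1.20e-02] th 0.0285 om 0.0076
resid [-0. -0. -0.  0.  0.]
d  0.107 y -0.0163 z -0.00269 -> phi  0.090 th  0.0307
d  0.038 y -0.0058 z -0.00075 -> phi  0.127 th  0.0361
d -0.027 y  0.0041 z  0.00040 -> phi  0.101 th  0.0450
d -0.059 y  0.0091 z  0.00073 -> phi  0.042 th  0.0564
d -0.061 y  0.0094 z  0.00075 -> phi -0.019 th  0.0690
d -0.047 y  0.0072 z  0.00063 -> phi -0.066 th  0.0819
d -0.030 y  0.0046 z  0.00044 -> phi -0.096 th  0.0944
d -0.018 y  0.0027 z  0.00028 -> phi -0.113 th  0.1063
d -0.013 y  0.0020 z  0.00021 -> phi -0.126 th  0.1177
d -0.013 y  0.0020 z  0.00021 -> phi -0.139 th  0.1285
d -0.014 y  0.0021 z  0.00022 -> phi -0.153 th  0.1387
d -0.013 y  0.0020 z  0.00021 -> phi -0.166 th  0.1483
later th [0.157 0.166 0.173 0.181 0.188 0.194 0.198 0.2  ]
(39, np.int64(39), np.float64(-0.0033), np.float64(0.0002))
```

>>> servo_tool([
  {"gripper":0,"x":0,"y":-0.0153,"z":-0.0025,"ax":0.1,"ay":0,"az":0},
  {"gripper":0,"x":0,"y":-0.0058,"z":-0.00075,"ax":0.038,"ay":0,"az":0},
  {"gripper":0,"x":0,"y":0.0041,"z":0.0004,"ax":-0.027,"ay":0,"az":0},
  {"gripper":0,"x":0,"y":0.0091,"z":0.00073,"ax":-0.059,"ay":0,"az":0},
  {"gripper":0,"x":0,"y":0.0094,"z":0.00075,"ax":-0.061,"ay":0,"az":0},
  {"gripper":0,"x":0,"y":0.0072,"z":0.00063,"ax":-0.047,"ay":0,"az":0},
])

```text
clock: 24.25
eef_pos: [0.4648, 0.1585, 0.1194]
tcp_rot: [[1.0, -0.005, 0.017], [-0.017, -0.306, 0.952], [0.001, -0.952, -0.306]]
wrist_force: [-5.4, 5.6, 1.4]
gripper_width: 0.329
```

```bash
python3 -c "
from ctl import *
step([.1,.038,-.027,-.059,-.061,-.047],.24,.8,shots=3,show=10); print(meas.info)"
```

```text
phi cmd -0.073 meas -0.071 F [-5.4  5.6  1.4] eef [0.4648 0.1585 0.1194]
t 24.40 meas [0.0236 0.0702 0.0744 0.0794] fit a,k,th0,b [3.3   1.56  0.004 0.004 0.019 0.011] th 0.0877 om 0.0844
resid [-0. -0.  0.  0. -0.]
d -0.005 y  0.0007 z  0.00008 -> phi -0.078 th  0.0983
d -0.012 y  0.0019 z  0.00020 -> phi -0.090 th  0.1089
d -0.019 y  0.0029 z  0.00029 -> phi -0.108 th  0.1195
d -0.021 y  0.0032 z  0.00032 -> phi -0.129 th  0.1299
d -0.019 y  0.0029 z  0.00030 -> phi -0.148 th  0.1399
d -0.016 y  0.0024 z  0.00025 -> phi -0.164 th  0.1493
d -0.012 y  0.0019 z  0.00020 -> phi -0.176 th  0.1580
d -0.010 y  0.0015 z  0.00016 -> phi -0.186 th  0.1661
d -0.008 y  0.0013 z  0.00014 -> phi -0.194 th  0.1735
d -0.008 y  0.0012 z  0.00013 -> phi -0.202 th  0.1804
later th [0.187 0.192 0.197 0.202 0.206 0.21  0.214 0.217 0.219 0.22 ]
(39, np.int64(39), np.float64(-0.0032), np.float64(0.0001))
```

>>> servo_tool([
  {"gripper":0,"x":0,"y":0.0008,"z":0.0001,"ax":-0.005,"ay":0,"az":0},
  {"gripper":0,"x":0,"y":0.0018,"z":0.0002,"ax":-0.012,"ay":0,"az":0},
  {"gripper":0,"x":0,"y":0.0029,"z":0.0003,"ax":-0.019,"ay":0,"az":0},
  {"gripper":0,"x":0,"y":0.0032,"z":0.00032,"ax":-0.021,"ay":0,"az":0},
  {"gripper":0,"x":0,"y":0.0029,"z":0.0003,"ax":-0.019,"ay":0,"az":0},
  {"gripper":0,"x":0,"y":0.0025,"z":0.00025,"ax":-0.016,"ay":0,"az":0},
])

```text
clock: 25.15
eef_pos: [0.4648, 0.1551, 0.1058]
tcp_rot: [[1.0, -0.007, 0.016], [-0.018, -0.39, 0.921], [0.0, -0.921, -0.39]]
wrist_force: [-5.8, 5.1, 0.3]
gripper_width: 0.327
```

```bash
python3 -c "
from ctl import *
step([-.005,-.012,-.019,-.021,-.019,-.016],.245,.8,shots=3,show=10); print(meas.info)"
```

```text
phi cmd -0.165 meas -0.161 F [-5.8  5.1  0.3] eef [0.4648 0.1551 0.1058]
t 25.30 meas [0.0794 0.1541 0.1601 0.1649] fit a,k,th0,b [ 3.300e+00  1.557e+00 -0.000e+00  4.000e-03  2.800e-02 -2.000e-03] th 0.1736 om 0.0947
resid [ 0.    -0.     0.001 -0.    -0.   ]
d -0.069 y  0.0106 z  0.00081 -> phi -0.234 th  0.1849
d -0.037 y  0.0058 z  0.00053 -> phi -0.271 th  0.1947
d -0.009 y  0.0014 z  0.00015 -> phi -0.280 th  0.2026
d  0.006 y -0.0009 z -0.00010 -> phi -0.275 th  0.2090
d  0.009 y -0.0015 z -0.00017 -> phi -0.265 th  0.2142
d  0.006 y -0.0010 z -0.00011 -> phi -0.259 th  0.2187
d  0.001 y -0.0002 z -0.00002 -> phi -0.258 th  0.2225
d -0.002 y  0.0004 z  0.00004 -> phi -0.260 th  0.2259
d -0.004 y  0.0005 z  0.00006 -> phi -0.264 th  0.2289
d -0.003 y  0.0004 z  0.00005 -> phi -0.267 th  0.2314
later th [0.234 0.235 0.237 0.238 0.239 0.24  0.24  0.24  0.24  0.24 ]
(39, np.int64(39), np.float64(-0.0037), np.float64(0.0007))
```

>>> servo_tool([
  {"gripper":0,"x":0,"y":0.0106,"z":0.0008,"ax":-0.069,"ay":0,"az":0},
  {"gripper":0,"x":0,"y":0.0057,"z":0.0005,"ax":-0.037,"ay":0,"az":0},
  {"gripper":0,"x":0,"y":0.0014,"z":0.00015,"ax":-0.009,"ay":0,"az":0},
])

```text
clock: 25.68
eef_pos: [0.4646, 0.1489, 0.0886]
tcp_rot: [[1.0, -0.009, 0.015], [-0.018, -0.494, 0.869], [-0.001, -0.869, -0.494]]
wrist_force: [-5.6, 5.3, 0.5]
gripper_width: 0.329
```

```bash
python3 -c "
from ctl import *
step([-.069,-.037,-.009],.248,.7,shots=3,show=10); print(meas.info)"
```

```text
phi cmd -0.280 meas -0.277 F [-5.6  5.3  0.5] eef [0.4646 0.1489 0.0886]
t 25.82 meas [0.1649 0.2022 0.2057 0.21  ] fit a,k,th0,b [ 3.301  1.553 -0.004  0.005  0.075  0.084] th 0.2168 om 0.0600
resid [-0.    -0.     0.     0.    -0.001]
d -0.018 y  0.0027 z  0.00028 -> phi -0.298 th  0.2236
d -0.009 y  0.0013 z  0.00014 -> phi -0.306 th  0.2291
d  0.001 y -0.0001 z -0.00002 -> phi -0.305 th  0.2334
d  0.007 y -0.0011 z -0.00012 -> phi -0.298 th  0.2366
d  0.009 y -0.0014 z -0.00016 -> phi -0.289 th  0.2392
d  0.009 y -0.0014 z -0.00016 -> phi -0.280 th  0.2400
d  0.005 y -0.0008 z -0.00009 -> phi -0.275 th  0.2400
d  0.003 y -0.0005 z -0.00005 -> phi -0.272 th  0.2400
d  0.002 y -0.0003 z -0.00003 -> phi -0.270 th  0.2400
d  0.001 y -0.0001 z -0.00002 -> phi -0.269 th  0.2400
later th [0.24 0.24 0.24 0.24 0.24 0.24 0.24 0.24 0.24 0.24]
(39, np.int64(30), np.float64(-0.003), np.float64(0.0005))
```

>>> servo_tool([
  {"gripper":0,"x":0,"y":0.0015,"z":0.00017,"ax":-0.01,"ay":0,"az":0},
  {"gripper":0,"x":0,"y":0.0009,"z":0.0001,"ax":-0.006,"ay":0,"az":0},
  {"gripper":0,"x":0,"y":0,"z":0,"ax":0,"ay":0,"az":0},
  {"gripper":0,"x":0,"y":-0.0011,"z":-0.00012,"ax":0.007,"ay":0,"az":0},
  {"gripper":0,"x":0,"y":-0.0015,"z":-0.00017,"ax":0.01,"ay":0,"az":0},
  {"gripper":0,"x":0,"y":-0.0023,"z":-0.00026,"ax":0.015,"ay":0,"az":0},
  {"gripper":0,"x":0,"y":-0.0031,"z":-0.00037,"ax":0.02,"ay":0,"az":0},
])

```text
clock: 26.7
eef_pos: [0.4647, 0.1512, 0.0943]
tcp_rot: [[1.0, -0.008, 0.016], [-0.018, -0.46, 0.887], [-0.0, -0.888, -0.461]]
wrist_force: [-5.1, 4.5, -0.1]
gripper_width: 0.328
```

```bash
python3 -c "
from ctl import *
step([-.01,-.006,0,.007,.01,.015,.02],.25,.7,shots=3,show=3); print(meas.info)"
```

```text
phi cmd -0.244 meas -0.239 F [-5.1  4.5 -0.1] eef [0.4647 0.1512 0.0943]
t 26.85 meas [0.21   0.2305 0.231  0.2315] fit a,k,th0,b [ 3.301e+00  1.557e+00 -6.000e-03  7.000e-03  1.610e-01  9.026e+00] th 0.2388 om 0.0116
resid [ 0.027  0.023 -0.    -0.    -0.001]
d -0.000 y  0.0000 z  0.00000 -> phi -0.244 th  0.2400
d -0.000 y  0.0000 z  0.00000 -> phi -0.244 th  0.2400
d -0.000 y  0.0000 z  0.00000 -> phi -0.244 th  0.2400
later th [0.24 0.24 0.24 0.24 0.24 0.24 0.24 0.24 0.24 0.24 0.24 0.24 0.24 0.24
 0.24 0.24 0.24]
(39, np.int64(30), np.float64(-0.0031), np.float64(0.0006))
```

>>> servo_tool([
  {"gripper":0,"x":0,"y":-0.0015,"z":-0.00017,"ax":0.01,"ay":0,"az":0},
  {"gripper":0,"x":0,"y":-0.0015,"z":-0.00017,"ax":0.01,"ay":0,"az":0},
  {"gripper":0,"x":0,"y":-0.0015,"z":-0.00017,"ax":0.01,"ay":0,"az":0},
  {"gripper":0,"x":0,"y":-0.0031,"z":-0.00037,"ax":0.02,"ay":0,"az":0},
  {"gripper":0,"x":0,"y":-0.0031,"z":-0.00037,"ax":0.02,"ay":0,"az":0},
  {"gripper":0,"x":0,"y":-0.0031,"z":-0.00037,"ax":0.02,"ay":0,"az":0},
])

```text
clock: 27.6
eef_pos: [0.4648, 0.1556, 0.1077]
tcp_rot: [[1.0, -0.007, 0.017], [-0.018, -0.379, 0.925], [0.0, -0.925, -0.379]]
wrist_force: [-4.7, 5.5, 0.9]
gripper_width: 0.329
```

```bash
python3 -c "
from ctl import *
step([.01]*3+[.02]*3,shots=3); print(meas.info)"
```

```text
phi cmd -0.154 meas -0.149 F [-4.7  5.5  0.9] eef [0.4648 0.1556 0.1077]
t 27.75 meas [0.2315 0.2346 0.2345 0.2346] fit a,k,th0,b [ 3.300e+00  1.558e+00 -1.000e-03  5.000e-03  2.150e-01  5.400e-02] th 0.2400 om 0.0000
resid [ 0.    -0.     0.001  0.001  0.001]
(39, np.int64(30), np.float64(-0.0033), np.float64(0.0007))
```

>>> servo_tool([
  {"gripper":0,"x":0,"y":-0.0075,"z":-0.001,"ax":0.049,"ay":0,"az":0},
  {"gripper":0,"x":0,"y":-0.0075,"z":-0.001,"ax":0.049,"ay":0,"az":0},
  {"gripper":0,"x":0,"y":-0.0075,"z":-0.001,"ax":0.049,"ay":0,"az":0},
  {"gripper":0,"x":0,"y":-0.0075,"z":-0.001,"ax":0.049,"ay":0,"az":0},
  {"gripper":0,"x":0,"y":-0.0075,"z":-0.001,"ax":0.049,"ay":0,"az":0},
  {"gripper":0,"x":0,"y":-0.0075,"z":-0.001,"ax":0.049,"ay":0,"az":0},
  {"gripper":0,"x":0,"y":-0.0075,"z":-0.001,"ax":0.049,"ay":0,"az":0},
  {"gripper":0,"x":0,"y":-0.0075,"z":-0.001,"ax":0.049,"ay":0,"az":0},
  {"gripper":0,"x":0,"y":0,"z":0,"ax":0,"ay":0,"az":0},
])

```text
clock: 28.88
eef_pos: [0.4649, 0.1601, 0.1687]
tcp_rot: [[1.0, 0.002, 0.019], [-0.019, 0.002, 1.0], [0.002, -1.0, 0.002]]
wrist_force: [-4.1, 6.5, 2.5]
gripper_width: 0.329
```

```bash
python3 -c "
from ctl import *
step([.049]*8+[0],shots=1); print(meas.info)"
```

```text
phi cmd 0.238 meas 0.242 F [-4.1  6.5  2.5] eef [0.4649 0.1601 0.1687]
t 28.93 meas [0.2346 0.2345 0.2346 0.2349] fit a,k,th0,b [ 3.3    1.56   0.     0.005  0.239 -0.009] th 0.2400 om 0.0000
resid [ 0.003 -0.    -0.     0.     0.001]
(39, np.int64(30), np.float64(-0.0033), np.float64(0.0007))
```

>>> servo_tool([
  {"gripper":0.6,"x":0,"y":0,"z":0,"ax":0,"ay":0,"az":0},
  {"gripper":0.8,"x":0,"y":0,"z":0,"ax":0,"ay":0,"az":0},
  {"gripper":0.8,"x":0,"y":0,"z":0,"ax":0,"ay":0,"az":0},
  {"gripper":0.8,"x":0,"y":0,"z":0,"ax":0,"ay":0,"az":0},
  {"gripper":0.8,"x":0,"y":-0.02,"z":0,"ax":0,"ay":0,"az":0},
  {"gripper":0.8,"x":0,"y":-0.03,"z":0,"ax":0,"ay":0,"az":0},
  {"gripper":0.8,"x":0,"y":-0.03,"z":0,"ax":0,"ay":0,"az":0},
  {"gripper":0.8,"x":0,"y":-0.03,"z":0,"ax":0,"ay":0,"az":0},
  {"gripper":0.8,"x":-0.02,"y":-0.02,"z":0,"ax":0,"ay":0,"az":0},
  {"gripper":0.8,"x":0,"y":0,"z":0,"ax":0,"ay":0,"az":0},
  {"gripper":0.8,"x":0,"y":0,"z":0,"ax":0,"ay":0,"az":0},
  {"gripper":0.8,"x":0,"y":0,"z":0,"ax":0,"ay":0,"az":0},
  {"gripper":0.8,"x":0,"y":0,"z":0,"ax":0,"ay":0,"az":0},
  {"gripper":0.8,"x":0,"y":0,"z":0,"ax":0,"ay":0,"az":0},
])

```text
clock: 30.68
eef_pos: [0.445, 0.1609, 0.2964]
tcp_rot: [[1.0, -0.001, 0.017], [-0.017, -0.002, 1.0], [-0.001, -1.0, -0.002]]
wrist_force: [0.1, 1.0, -0.3]
gripper_width: 0.8
```

```bash
python3 -c "
from ctl import *
s=get_state(); print(s['clock'],s['eef_pos'],s['wrist_force'])
p=camera('scene'); print('cradle',meas(p)+.0045,meas.info); q=camera('side'); print('grip',mark_of(q,'grip')[:1])
for t in('copper_ring','horn_insert','jar','index_tip'): print(t,[np.round(a['point'],3) for a in mark_of(q,t)[:1]])
cv2.imwrite('pics/end.png',np.hstack([p['frame'][100:340,80:400,::-1],q['frame'][100:340,130:450,::-1]]))"
```

```text
30.675 [0.44498456 0.16089595 0.29640344] [ 0.11661962  0.9967144  -0.28977803]
cradle 0.23979835521682732 (39, np.int64(30), np.float64(-0.0033), np.float64(0.0006))
grip [{'point': [0.4674, 0.1625, 0.1905], 'conf': 0.67}]
copper_ring [array([ 0.387, -0.111,  0.004])]
horn_insert [array([ 0.364, -0.026, -0.005])]
jar [array([ 0.491,  0.424, -0.   ])]
index_tip [array([0.688, 0.003, 0.307])]
```

View pics/end.png

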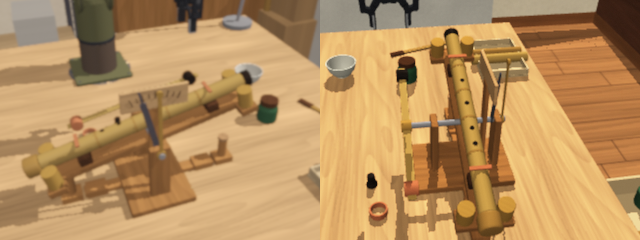

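The rocker lies on its starting rest, the gripper is clear above it, and the other things are where they were.

```bash
python3 -c "
from plant import *
print(job_done())"
```

```text
the job is handed in; nothing more can be done
None
```

I held the rocker at the index by the horn grip for more than 5 s, laid it gently back on its starting rest, let go and handed the job in. The hand-in reports no verdict.

- **Hold:** I read the index at about 0.025 rad and the tilt from the pointer in the scene images. By those readings the rocker stayed inside the 0.06 rad band from about 11 s to 24 s. The lowest reading was about -0.011 rad around 17.5 s. A less favourable reading of the offset puts that dip near -0.018, still above the band's lower edge of about -0.034. The far-stop limit is -0.2 rad.
- **Reading error on the way:** at 16.4 s the pointer was partly hidden behind the index hand and the reading came out wrong (-0.012 rad). I switched to reading the pointer's visible left edge, which the motion model then followed to about 1 mrad or better.
- **Landing:** the rocker moved at about 0.06 rad/s when it was 0.02 rad from the rest, and slower as it touched. The slam limit is 0.25 rad/s.
- **Last checks, at about 30.7 s:**
  - The tilt read 0.240 rad with the gripper about 130 mm above its grasp height and 20 mm back.
  - The ring, insert and jar read within about 6 mm of where they started.
  - The index tip read within about 6 mm of its start, at the 6 mm limit. The network is only good to about 4 mm, so I put this down to noise: nothing came near the index hand.

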